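# File the returned card boxes in the colour-sorted rack

## Task

Draw back the rack's sliding end stop and put each card box that stands on the desk into the rack, upright, directly beside the box of its own colour, sliding the boxes already there aside to make room but without lifting them out or knocking them over. Then push the end stop up so that the whole row stands snug, without gaps, between the end wall and the stop. Leave the other things on the desk alone.

Things in the scene. Friction and masses are not known exactly. Their poses are not given: they have to be found in the camera images.
- rack: grey desk rack, fixed, a channel along its y, 84 mm wide (x). Origin: underside; base runs from y = -167 to +169 mm. Floor 8 mm above the desk, 66 mm wide inside, between rails whose flared lips reach 39 mm above the desk. End wall at the -y end (inner face y = -155 mm, 93 mm high), sliding end stop on the +y side. Place and yaw vary
- rack_wall (a point): point on the rack's floor in the middle of the inner face of the fixed end wall; its y axis points along the channel towards the stop
- end_stop (a joint): position of the sliding end stop, m. The stop's face is 120 mm + this value from the end wall's inner face. 0 to 0.158, grows as the stop is drawn back (rack +y) ; about 2 N of friction holds it wherever it is left
- stop_face (a point): point on the rack's floor in the middle of the stop's face (the face towards the boxes); y axis along the channel, away from the wall. The face is a black plate 60 mm wide, 8 mm thick, reaching 94 mm above the desk
- stop_grip (a point): grip point on the stop: a grey upright rib with grip lines behind the plate, 36 mm wide (x, pinch it across this), 24 mm thick (y), its top 99 mm above the desk; the point is on the rib's axis, 21 mm behind the stop's face and 86 mm above the desk (13 mm below the rib's top)
- filed_blue: blue card box that already stands in the rack, 56 mm deep (its x), 30 mm thick (its y), 90 mm tall (z up), 200 g, with a heavy steel foot plate (centre of mass about 12 mm up). Origin: centre of its underside. Its narrow labelled sides, 56 mm apart along x, can be pinched from above even when neighbours touch its broad faces. In the rack its y lies along the channel; the order of the colours varies. It slides on the rack's floor; it must not be lifted out or tipped
- filed_green: green card box that already stands in the rack, 56 mm deep (its x), 30 mm thick (its y), 90 mm tall (z up), 200 g, with a heavy steel foot plate (centre of mass about 12 mm up). Origin: centre of its underside. Its narrow labelled sides, 56 mm apart along x, can be pinched from above even when neighbours touch its broad faces. In the rack its y lies along the channel; the order of the colours varies. It slides on the rack's floor; it must not be lifted out or tipped
- filed_orange: orange card box that already stands in the rack, 56 mm deep (its x), 30 mm thick (its y), 90 mm tall (z up), 200 g, with a heavy steel foot plate (centre of mass about 12 mm up). Origin: centre of its underside. Its narrow labelled sides, 56 mm apart along x, can be pinched from above even when neighbours touch its broad faces. In the rack its y lies along the channel; the order of the colours varies. It slides on the rack's floor; it must not be lifted out or tipped
- filed_white: white card box that already stands in the rack, 56 mm deep (its x), 30 mm thick (its y), 90 mm tall (z up), 200 g, with a heavy steel foot plate (centre of mass about 12 mm up). Origin: centre of its underside. Its narrow labelled sides, 56 mm apart along x, can be pinched from above even when neighbours touch its broad faces. In the rack its y lies along the channel; the order of the colours varies. It slides on the rack's floor; it must not be lifted out or tipped
- return_blue: blue card box standing on the desk outside the rack, to be filed; may be absent. 56 mm deep (its x), 30 mm thick (its y), 90 mm tall (z up), 200 g, with a heavy steel foot plate (centre of mass about 12 mm up). Origin: centre of its underside. Its narrow labelled sides, 56 mm apart along x, can be pinched from above even when neighbours touch its broad faces
- return_green: green card box standing on the desk outside the rack, to be filed; may be absent. 56 mm deep (its x), 30 mm thick (its y), 90 mm tall (z up), 200 g, with a heavy steel foot plate (centre of mass about 12 mm up). Origin: centre of its underside. Its narrow labelled sides, 56 mm apart along x, can be pinched from above even when neighbours touch its broad faces
- return_orange: orange card box standing on the desk outside the rack, to be filed; may be absent. 56 mm deep (its x), 30 mm thick (its y), 90 mm tall (z up), 200 g, with a heavy steel foot plate (centre of mass about 12 mm up). Origin: centre of its underside. Its narrow labelled sides, 56 mm apart along x, can be pinched from above even when neighbours touch its broad faces
- return_white: white card box standing on the desk outside the rack, to be filed; may be absent. 56 mm deep (its x), 30 mm thick (its y), 90 mm tall (z up), 200 g, with a heavy steel foot plate (centre of mass about 12 mm up). Origin: centre of its underside. Its narrow labelled sides, 56 mm apart along x, can be pinched from above even when neighbours touch its broad faces
- claw_remover: grey and black claw staple remover, 39 x 56 x 20 mm, on the desk in front of the rack; leave alone. Origin: centre of its underside
- glue_stick: white and grey glue stick lying on its side, 28 x 95 x 28 mm; leave alone. Origin: centre of its underside
- tape_roll: roll of tan masking tape lying flat, 104 mm across, 25 mm high; leave alone. Origin: centre of its underside

How it is judged:
By the outcome, as a careful person would: the job done as asked, in the order asked, and still so for the second after the job is handed in, with the robot touching nothing.
Of return_blue, return_green, return_orange, return_white only 3 to 4 are there at a start; the rules pass over those that are not, and their reading is None.
At some moment in a run one of return_blue, return_green, return_orange, return_white may be knocked a few centimetres aside while the robot is not near it.
It also fails if it takes over 210 s, if anything falls off the work surface, if the arm or the gripper's body presses on something with over 40 N, if the wrist force passes 120 N, or if a joint passes its speed limit or range.

## Robot

A 6-joint arm with a two-finger parallel gripper is mounted at the origin on a cart in front of the work surface, level with it; the furniture and walls round the work are solid. World frame = base frame: x ahead of the robot, y to its left, z up, the work surface at z = 0. Lengths are in m, angles in rad, forces in N, time in s.
With the tool pointing down it reaches from about 0.3 to 0.775 m from the base axis. Payload 14.6 kg.
Tool frame: the origin (TCP) lies where the fingers leave the gripper's body, on its centre line; the fingertips stand 97 mm ahead of it and the grasp point (between the pads) lies 78 mm ahead of it (ctrl.finger_overhang is the distance from the TCP to the fingertips, in m); z points along the fingers, y is the direction in which the jaws open and shut (so a half turn about z gives the same grasp; the last joint's range is limited). The gripper opens to 94 mm and grips with 3 to 60 N. Pads are 16 mm wide; open, the fingers measure 119 mm over their backs; the gripper's body (75 mm by 177 mm) begins 78 mm behind the grasp point.
Start: joints at [1.05, 0.3, 1.521, -0, 1.321, -0.067], TCP at [0.241, 0.494, 0.303] pointing down, gripper open.
Joint ranges: [-3.03, 3.03], [-0.79, 2.21], [0.23, 2.52], [-1.04, 4.18], [0, 3.07], [-2.55, 2.55]. Speed limits (rad/s): [2.22, 2.22, 2.57, 3.14, 3.14, 3.14].

## Interface

Orientations are given as [roll, pitch, yaw] about the fixed x, y, z axes, in that order (R = Rz(yaw) Ry(pitch) Rx(roll)).
In Python, from station import ctrl, imaging, hand_in gives the robot as it stands.
- The arm moves only by the shell command python3 -m pendant 'ROWS' [FORCE]. ROWS is JSON, a list of rows, each a list of 7 numbers: the shift along the tool's x, y, z normalised to -1 to 1, where 1 is 120 mm, then the turn, a rotation vector about the tool's x, y, z normalised to -1 to 1, where 1 is 30 degrees, then the closure, from -1 (fully open) to 1 (shut). A call has 1 to 10 rows; each row shifts and turns the commanded pose from where the row before left it, along the tool's axes as they then stand; what a row does not reach is not made up. A row lasts 1/12 s, in which the tool goes at most 41.7 mm and 7.16 degrees, less where a joint would pass 70% of its speed; a pose out of reach is approached as far as the arm can. A call with a number of a shift or a turn outside -1 to 1 is refused whole. A call with a gripper value outside its range is refused whole. The fingers move at their own pace and stop on an object; FORCE is the grip in N (left out, the last holds). Time passes only in rows, so rows that do not move let the fingers close. It gives the time, the measured TCP pose, the force and the opening at its end, in the units of the state.
- ctrl.get_obs(): the state, without advancing time (a new reading comes with each control period).
- imaging.camera(name): name is "scene" or "top" or "wrist"; returns a dict with "image" (420x560x3 uint8, red, green, blue), "mtx" (3x3 intrinsics, pixels), "rvec" (rotation vector, rad) and "tvec" (3), from world to camera coordinates, as OpenCV has them. Camera axes: x right, y down, z forward; pixel columns grow to the right and rows downward; lengths in m; the calibration is good to about 2 mm. A picture is of the moment at which its call begins. There is no depth.
- hand_in(): hands the job in, once; it reports no verdict.
The state is a dict: "time_s": time; "qpos": joint angles; "joint_vel": joint speeds; "tau": joint torques, N m; "ee_pos": TCP position; "eef_rot": TCP orientation; "force": force on the tool from outside, world axes, zero at the start; "moment": the same for the moment, N m; "grip_width": finger opening in m.
Only numpy, scipy, OpenCV 4.12 (cv2) and the standard library are available. Lean on these libraries where they do the work, as an engineer would, in place of code of your own. Each camera call takes 0.05 s, during which the arm holds its last target.

## Working session

There is one attempt and no reset: what is moved stays moved. The work goes in short steps, Python scripts to look and compute and a shell command to move; the robot and the scene stay as the last step left them, time stands still between calls to the robot, and variables do not carry over. Pictures are saved under pics/ and viewed, and the job is handed in when it is done.

```bash
ls; mkdir -p pics; python3 - <<'E'
from station import ctrl, imaging
import cv2
print(ctrl.get_obs())
for n in ["scene","top","wrist"]:
    c=imaging.camera(n)
    cv2.imwrite(f"pics/a_{n}.png",c["image"][:,:,::-1])
    print(n,c["mtx"].tolist(),c["rvec"],c["tvec"])
E
```

```text
pics
{'time_s': 0.0, 'qpos': array([ 1.05042315e+00,  3.00454223e-01,  1.52158819e+00, -4.03142617e-05,
        1.32075423e+00, -6.65932995e-02]), 'joint_vel': array([-0.00166928, -0.00069896, -0.00045387, -0.00158976,  0.000974  ,
       -0.00096921]), 'tau': array([-1.33416226e-03, -5.31807947e+01, -3.52733624e+01,  7.07299495e-02,
        2.43280845e-02, -9.36589277e-05]), 'ee_pos': array([0.2410249 , 0.49419266, 0.30209253]), 'eef_rot': array([-3.14038873e+00, -4.11565036e-05,  2.68782275e+00]), 'force': array([ 0.13497178, -0.07223363,  0.24006387]), 'moment': array([-0.00418958, -0.00270534, -0.03602091]), 'grip_width': 0.0942254020854856}
scene [[447.3620402535273, 0.0, 283.06791178130857], [0.0, 447.3620402535273, 207.05404380005524], [0.0, 0.0, 1.0]] [ 1.95184192 -1.13288567  0.61365563] [-0.30559219  0.30930879  0.86827432]
top [[509.4920510030498, 0.0, 281.8209611285556], [0.0, 509.4920510030498, 200.66103672065807], [0.0, 0.0, 1.0]] [ 1.48595064 -2.3001043   0.66625014] [0.13871573 0.45477624 1.37396119]
wrist [[355.32522362655186, 0.0, 282.326226685216], [0.0, 355.32522362655186, 210.7341822596564], [0.0, 0.0, 1.0]] [-2.48069157 -1.54809218 -0.19124658] [-0.54929112 -0.02472671  0.39052655]
```

View pics/a_scene.png

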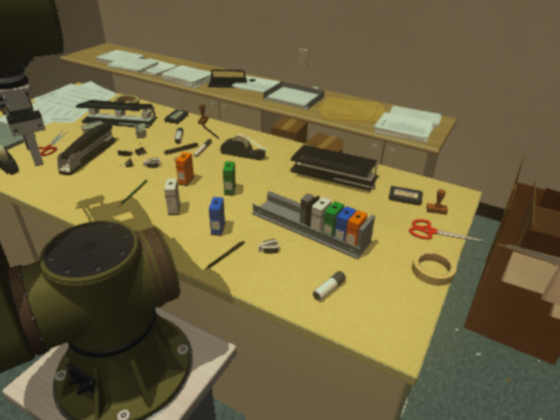

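View pics/a_top.png

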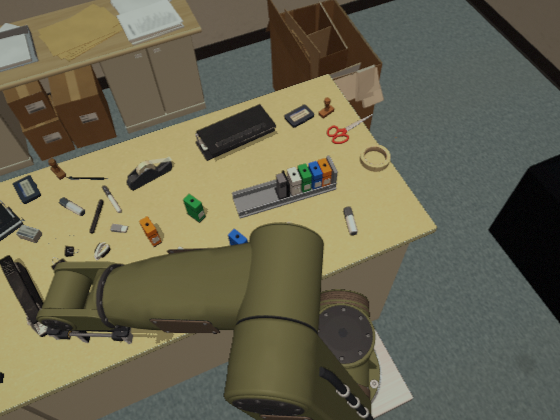

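View pics/a_wrist.png

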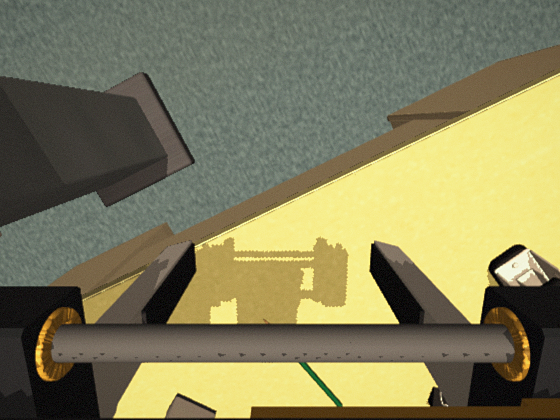

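Row from end wall: orange, blue, green, white, then stop. All four returns are present: blue, white, orange and green. I'll enlarge the crops.

```bash
cat > h.py <<'E'
import numpy as np, cv2
from station import ctrl, imaging
def crop(n,name,u0,v0,w,h,s,c=None):
    c=c or imaging.camera(n)
    im=c["image"][v0:v0+h,u0:u0+w,::-1]
    im=cv2.resize(im,None,fx=s,fy=s,interpolation=cv2.INTER_CUBIC)
    step=10 if s>=5 else 20
    for u in range((u0//step+1)*step,u0+w,step):
        cv2.line(im,(int((u-u0+.5)*s),0),(int((u-u0+.5)*s),6),(0,0,255),1); cv2.putText(im,str(u),(int((u-u0)*s)-8,18),0,.35,(0,0,255),1)
    for v in range((v0//step+1)*step,v0+h,step):
        cv2.line(im,(0,int((v-v0+.5)*s)),(6,int((v-v0+.5)*s)),(0,0,255),1); cv2.putText(im,str(v),(8,int((v-v0)*s)+4),0,.35,(0,0,255),1)
    cv2.imwrite("pics/"+name+".png",im); return c
def w(c,u,v,z):
    R,_=cv2.Rodrigues(np.array(c["rvec"])); t=np.array(c["tvec"]).reshape(3)
    d=R.T@np.linalg.inv(c["mtx"])@np.array([u,v,1.]); o=-R.T@t
    return o+d*(z-o[2])/d[2]
def p(c,P):
    return cv2.projectPoints(np.array(P,float).reshape(-1,3),np.array(c["rvec"]),np.array(c["tvec"]),np.array(c["mtx"]),None)[0].reshape(-1,2)
E
python3 - <<'E'
from h import *
c=crop("scene","b1",150,140,130,100,6)
crop("scene","b2",245,180,140,80,5.6,c)
c=crop("top","b3",130,150,215,110,3.6)
E
```

```text
(no output)
```

View pics/b1.png

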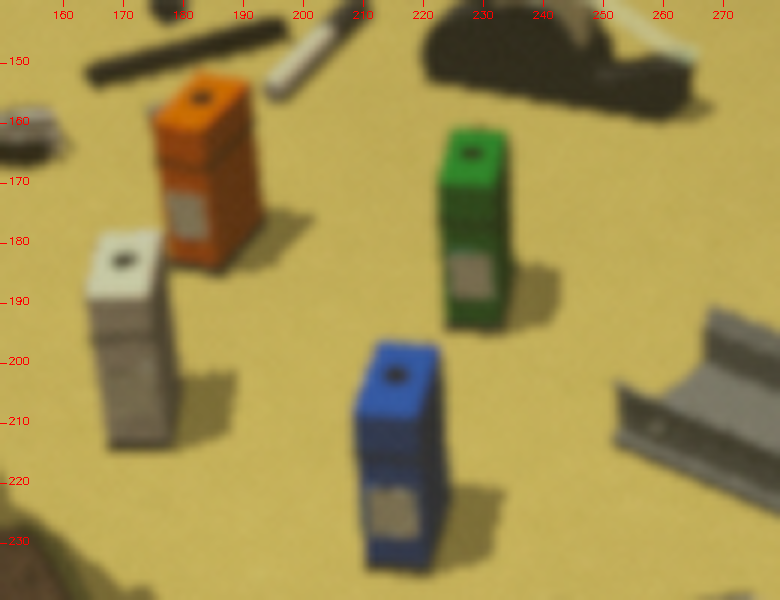

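View pics/b2.png

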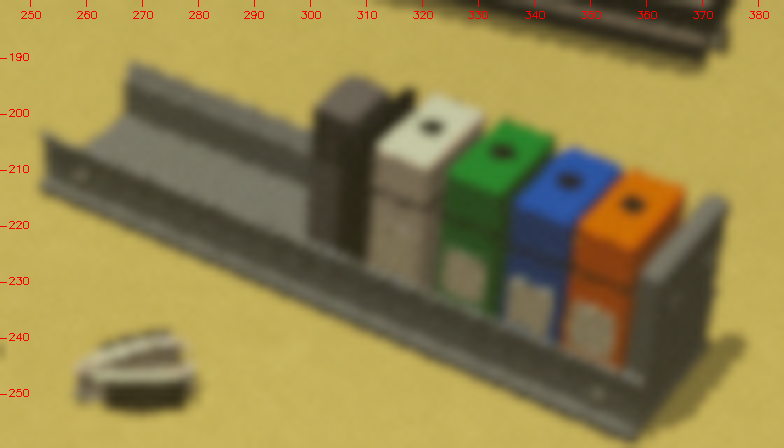

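View pics/b3.png

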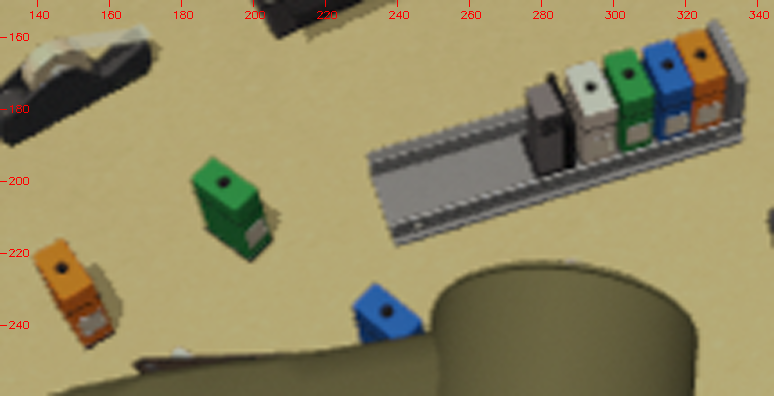

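```bash
python3 - <<'E'
from h import *
s=imaging.camera("scene"); t=imaging.camera("top")
print("cam pos",[(-cv2.Rodrigues(np.array(c["rvec"]))[0].T@np.array(c["tvec"]).reshape(3)).round(3) for c in (s,t)])
S=dict(white=(170,182.8),orange=(183.2,155.7),green=(228,165),blue=(215.5,201.8))
T=dict(orange=(146.7,223.9),green=(191.4,200),blue=(237,235.9))
for k in S: print(k,w(s,*S[k],.09)[:2].round(4),w(t,*T[k],.09)[:2].round(4) if k in T else '')
S=dict(white=(321.5,202.2),green=(334.5,206.5),blue=(346.3,211.8),orange=(357.5,215.9))
T=dict(white=(293.4,173.7),green=(303.9,169.8),blue=(314.8,167.6),orange=(324.2,164.8))
for k in S: print('rack',k,w(s,*S[k],.098)[:2].round(4),w(t,*T[k],.098)[:2].round(4))
q=dict(white=[(87,297),(152,299),(162,232),(105,232)],orange=[(155,125),(213,133),(250,88),(200,73)],green=[(440,182),(495,186),(510,132),(455,128)],blue=[(356,409),(420,417),(441,347),(378,342)])
for k in q:
    P=[w(s,a/6-.5+150,b/6-.5+140,.09)[:2] for a,b in q[k]]
    f=lambda d:np.degrees(np.arctan2(d[1],d[0])).round(1)
    print(k,np.mean(P,0).round(4),'long yaws',f(P[2]-P[1]),f(P[3]-P[0]),'short',f(P[0]-P[1]),f(P[3]-P[2]), [np.linalg.norm(P[i]-P[i-1]).round(3) for i in range(4)])
# rack base outer corners in top: near-left bottom (395,244), far-left
for n,a,b,z in [("farleft lip",369,156,.039),("nearleft lip",391,238,.039),("nearleft base",396,245,0),("nearright base",742,141,0)]:
    print(n,w(t,a/3.6-.5+130,b/3.6-.5+150,z)[:2].round(4))
for n,a,b,z in [("sc farleft lip",131,64,.039),("nearleft lip",45,134,.039),("nearleft base",42,190,0),("nearright base",636,441,0)]:
    print(n,w(s,a/5.6-.5+245,b/5.6-.5+180,z)[:2].round(4))
E
```

```text
cam pos [array([-0.323, -0.509,  0.761]), array([-0.286,  0.254,  1.403])]
white [0.453  0.2642] 
orange [0.5933 0.3327] [0.5917 0.3301]
green [0.6176 0.1834] [0.6172 0.1807]
blue [0.4424 0.1013] [0.4409 0.0984]
rack white [ 0.5735 -0.1434] [ 0.5715 -0.1443]
rack green [ 0.573  -0.1806] [ 0.5715 -0.181 ]
rack blue [ 0.567  -0.2159] [ 0.5649 -0.2161]
rack orange [ 0.5651 -0.2469] [ 0.5623 -0.2482]
white [0.4508 0.2602] long yaws 35.6 32.8 short 117.8 121.2 [np.float64(0.056), np.float64(0.03), np.float64(0.058), np.float64(0.027)]
orange [0.5881 0.3268] long yaws 16.4 16.4 short 106.2 91.2 [np.float64(0.057), np.float64(0.031), np.float64(0.048), np.float64(0.032)]
green [0.6158 0.1797] long yaws 26.3 27.3 short 113.2 113.0 [np.float64(0.053), np.float64(0.027), np.float64(0.053), np.float64(0.028)]
blue [0.4403 0.0983] long yaws 25.7 26.0 short 108.9 113.0 [np.float64(0.052), np.float64(0.028), np.float64(0.054), np.float64(0.028)]
farleft lip [0.6239 0.0495]
nearleft lip [0.5355 0.0628]
nearleft base [0.5503 0.0559]
nearright base [ 0.5217 -0.2761]
sc farleft lip [0.6248 0.0496]
nearleft lip [0.5474 0.054 ]
nearleft base [0.551  0.0589]
nearright base [ 0.5256 -0.2763]
```

```bash
cat >> h.py <<'E'
O=np.array([.579,-.1137]); RY=np.radians(-4.7)
def ex(): return np.array([np.cos(RY),np.sin(RY)])
def ey(): return np.array([-np.sin(RY),np.cos(RY)])
def rk(x,y): return O+x*ex()+y*ey()          # rack -> world
def rs(s,x=0): return rk(x,s-.155)            # s = distance from end wall
def inv(P): d=np.array(P[:2])-O; return np.array([d@ex(),d@ey()+.155])  # (x, s)
def plan(xy,z=None,yaw=None):
    o=ctrl.get_obs(); e=np.array(o["ee_pos"]); y0=o["eef_rot"][2]
    if yaw is None: yaw=y0
    d=(yaw-y0+np.pi/2)%np.pi-np.pi/2    # half turn symmetric
    y1=y0+d; xy=e[:2] if xy is None else xy
    D=np.array([xy[0]-e[0],xy[1]-e[1],(0 if z is None else z-e[2])])
    tx=np.array([np.cos(y1),np.sin(y1),0]);ty=np.array([np.sin(y1),-np.cos(y1),0])
    sh=np.array([D@tx,D@ty,-D[2]])/.12
    print("t=%.2f pos %s yaw %.1f F %s w %.4f"%(o["time_s"],e.round(4),np.degrees(y0),np.round(o["force"],1),o["grip_width"]))
    tn=-np.degrees(d)/30
    print(" turn total %.3f (%.1f rows)  shift total after turn %s  (%.1f rows)"%(tn,abs(tn)/.235,sh.round(3),np.linalg.norm(sh)/.34))
E
python3 - <<'E'
from h import *
t=imaging.camera("top");s=imaging.camera("scene")
print(inv(w(s,306.9,196,.099)),inv(w(t,545/3.6+129.5,95/3.6+149.5,.099)))
plan((.56,-.06),.32,np.radians(85.3))
E
```

```text
[-0.00184532  0.17043347] [-1.48103502e-04  1.64033378e-01]
t=0.45 pos [0.2411 0.4943 0.3026] yaw 154.0 F [-0.4 -0.1 -0.3] w 0.0939
 turn total 2.290 (9.7 rows)  shift total after turn [-4.386  3.027 -0.145]  (15.7 rows)
```

```bash
python3 -m pendant '[[0,0,0,0,0,0.229,-1],[0,0,0,0,0,0.229,-1],[0,0,0,0,0,0.229,-1],[0,0,0,0,0,0.229,-1],[0,0,0,0,0,0.229,-1],[0,0,0,0,0,0.229,-1],[0,0,0,0,0,0.229,-1],[0,0,0,0,0,0.229,-1],[0,0,0,0,0,0.229,-1],[0,0,0,0,0,0.229,-1]]'
python3 -m pendant '[[-0.26,0.18,-0.01,0,0,0,-1],[-0.26,0.18,-0.01,0,0,0,-1],[-0.26,0.18,-0.01,0,0,0,-1],[-0.26,0.18,-0.01,0,0,0,-1],[-0.26,0.18,-0.01,0,0,0,-1],[-0.26,0.18,-0.01,0,0,0,-1],[-0.26,0.18,-0.01,0,0,0,-1],[-0.26,0.18,-0.01,0,0,0,-1],[-0.26,0.18,-0.01,0,0,0,-1],[-0.26,0.18,-0.01,0,0,0,-1]]'
python3 -c "
from h import *
plan((.56,-.06),.32,np.radians(85.3))"
```

```text
time_s: 1.28
ee_pos: [0.2411, 0.4943, 0.3027]
eef_rot: [-3.142, -0.0, 1.483]
force: [-0.2, -0.2, -0.6]
grip_width: 0.0939
time_s: 2.12
ee_pos: [0.4313, 0.1639, 0.315]
eef_rot: [3.141, -0.0, 1.489]
force: [0.8, 0.8, 0.5]
grip_width: 0.0938
t=2.12 pos [0.4313 0.1639 0.315 ] yaw 85.3 F [0.8 0.8 0.5] w 0.0938
 turn total -0.000 (0.0 rows)  shift total after turn [-1.771  1.222 -0.042]  (6.3 rows)
```

```bash
python3 -m pendant '[[-0.25,0.17,0,0,0,0,-1],[-0.25,0.17,0,0,0,0,-1],[-0.25,0.17,0,0,0,0,-1],[-0.25,0.17,0,0,0,0,-1],[-0.25,0.17,0,0,0,0,-1],[-0.25,0.17,0,0,0,0,-1],[-0.25,0.17,0,0,0,0,-1],[0,0,0,0,0,0,-1],[0,0,0,0,0,0,-1]]'
python3 -c "
from h import *
crop('wrist','c1',0,0,560,420,1.4)
crop('scene','c2',150,140,280,140,2.8)
plan((.56,-.06),.32,np.radians(85.3))"
```

```text
time_s: 2.87
ee_pos: [0.5562, -0.0566, 0.314]
eef_rot: [-3.141, -0.0, 1.486]
force: [-0.0, 1.2, -0.3]
grip_width: 0.0938
t=2.97 pos [ 0.5557 -0.0549  0.3145] yaw 85.3 F [ 0.6  0.7 -0.4] w 0.0940
 turn total 0.000 (0.0 rows)  shift total after turn [-0.04   0.039 -0.046]  (0.2 rows)
```

View pics/c1.png

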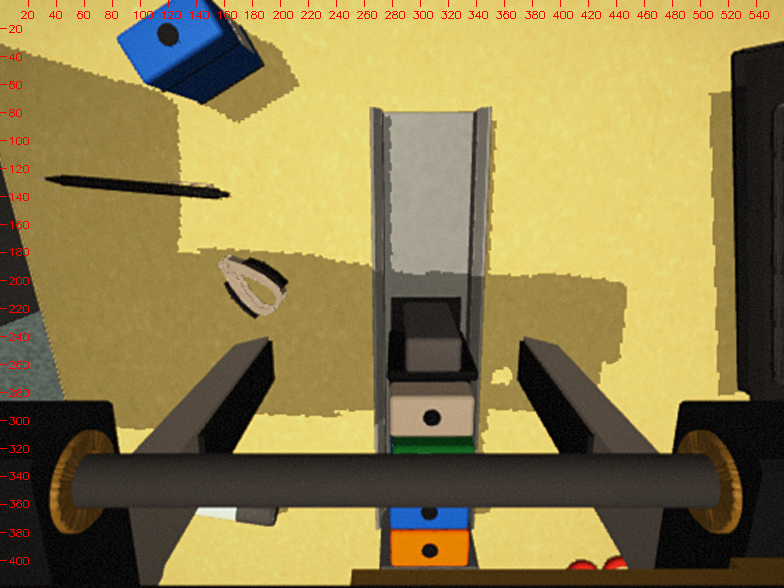

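View pics/c2.png

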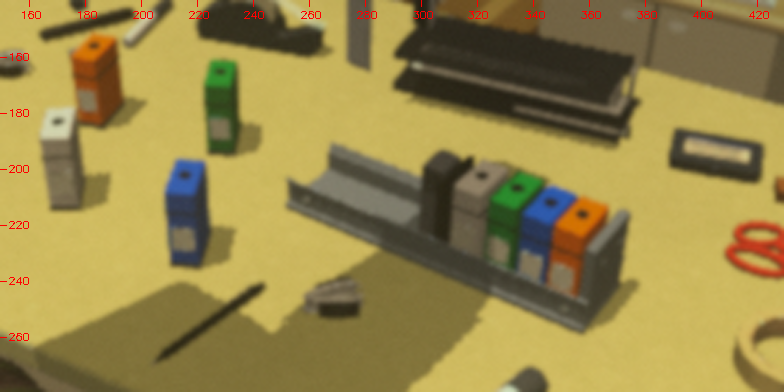

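```bash
cat >> h.py <<'E'
def wc(c,a,b,z,s=1.4): return w(c,a/s-.5,b/s-.5,z)
E
python3 - <<'E'
from h import *
c=imaging.camera("wrist")
for n,a,b,z in [("farL lip",370,108,.039),("farR lip",492,108,.039),("nearL lip",377,528,.039),("rib fL",405,337,.099),("rib fR",461,337,.099),("rib nL",405,371,.099),("rib nR",462,371,.099),("plate R near",477,381,.094),("W far",389,395,.098),("W farR",474,395,.098),("W hole",432,418,.098),("B hole",430,513,.098),("O hole",430,551,.098),("floor farL",390,113,.008),("floor farR",472,113,.008),("bluebox hole",168,34,.09)]:
    P=wc(c,a,b,z); print(n,P.round(4),"rack x,s",inv(P).round(4))
E
```

```text
farL lip [0.5471 0.0577 0.039 ] rack x,s [-0.0459  0.3232]
farR lip [0.6293 0.0508 0.039 ] rack x,s [0.0366 0.3231]
nearL lip [ 0.521  -0.2736  0.039 ] rack x,s [-0.0447 -0.0091]
rib fL [ 0.5584 -0.0863  0.099 ] rack x,s [-0.0228  0.1806]
rib fR [ 0.5935 -0.0892  0.099 ] rack x,s [0.0125 0.1806]
rib nL [ 0.5566 -0.1092  0.099 ] rack x,s [-0.0227  0.1577]
rib nR [ 0.593  -0.1122  0.099 ] rack x,s [0.0138 0.1576]
plate R near [ 0.603  -0.1222  0.094 ] rack x,s [0.0246 0.1485]
W far [ 0.5449 -0.1255  0.098 ] rack x,s [-0.0331  0.1405]
W farR [ 0.6    -0.1301  0.098 ] rack x,s [0.0223 0.1404]
W hole [ 0.5717 -0.1442  0.098 ] rack x,s [-0.0048  0.124 ]
B hole [ 0.5656 -0.2167  0.098 ] rack x,s [-0.005   0.0513]
O hole [ 0.5635 -0.248   0.098 ] rack x,s [-0.0045  0.0199]
floor farL [0.5602 0.0566 0.008 ] rack x,s [-0.0327  0.3232]
floor farR [0.6203 0.0516 0.008 ] rack x,s [0.0277 0.3231]
bluebox hole [0.4401 0.1    0.09  ] rack x,s [-0.156   0.3566]
```

```bash
sed -i 's/^O=.*/O=np.array([.5743,-.1133]); RY=np.radians(-4.6)/' h.py; cat >> h.py <<'E'
YAW=np.radians(85.4)
E
python3 -c "
from h import *
plan(rs(.169),.164,YAW)"
```

```text
t=3.02 pos [ 0.5556 -0.0545  0.3147] yaw 85.3 F [0.5 0.4 0.8] w 0.0941
 turn total -0.002 (0.0 rows)  shift total after turn [-0.359  0.195  1.256]  (3.9 rows)
```

```bash
python3 -m pendant '[[-0.18,0.1,0.1,0,0,0,-1],[-0.18,0.095,0.15,0,0,0,-1],[0,0,0.25,0,0,0,-1],[0,0,0.25,0,0,0,-1],[0,0,0.2,0,0,0,-1],[0,0,0.15,0,0,0,-1],[0,0,0.1,0,0,0,-1],[0,0,0.056,0,0,0,-1],[0,0,0,0,0,0,-1],[0,0,0,0,0,0,-1]]'
python3 -m pendant '[[0,0,0,0,0,0,0.6],[0,0,0,0,0,0,0.6],[0,0,0,0,0,0,0.6],[0,0,0,0,0,0,0.6],[0,0,0,0,0,0,0.6],[0,0,0,0,0,0,0.6]]' 25
python3 -c "
from h import *
plan(rs(.169),.164,YAW)"
```

```text
time_s: 3.85
ee_pos: [0.576, -0.1, 0.1648]
eef_rot: [3.141, 0.0, 1.489]
force: [-1.1, -0.3, 0.1]
grip_width: 0.0941
time_s: 4.35
ee_pos: [0.5757, -0.1003, 0.1641]
eef_rot: [3.141, 0.0, 1.489]
force: [0.2, -0.0, -0.6]
grip_width: 0.0574
t=4.35 pos [ 0.5757 -0.1003  0.1641] yaw 85.3 F [ 0.2 -0.  -0.6] w 0.0574
 turn total -0.003 (0.0 rows)  shift total after turn [ 0.008 -0.003  0.001]  (0.0 rows)
```

Still closing.

```bash
python3 -m pendant '[[0,0,0,0,0,0,0.7],[0,0,0,0,0,0,0.7],[0,0,0,0,0,0,0.7],[0,0,0,0,0,0,0.7],[0,0,0,0,0,0,0.7],[0,0,0,0,0,0,0.7]]' 25
python3 -c "
from h import *
plan(rs(.169+.1305),.164,YAW)"
```

```text
time_s: 4.85
ee_pos: [0.5762, -0.1004, 0.164]
eef_rot: [3.14, 0.0, 1.489]
force: [5.9, -0.4, -1.1]
grip_width: 0.036
t=4.85 pos [ 0.5762 -0.1004  0.164 ] yaw 85.3 F [ 5.9 -0.4 -1.1] w 0.0360
 turn total -0.003 (0.0 rows)  shift total after turn [ 1.095 -0.007 -0.   ]  (3.2 rows)
```

```bash
python3 -m pendant '[[0.1,0.005,0,0,0,0,0.7],[0.14,0,0,0,0,0,0.7],[0.14,0,0,0,0,0,0.7],[0.14,0,0,0,0,0,0.7],[0.14,0,0,0,0,0,0.7],[0.14,0,0,0,0,0,0.7],[0.14,0,0,0,0,0,0.7],[0.1,0,0,0,0,0,0.7],[0.03,0,0,0,0,0,0.7],[0,0,0,0,0,0,0.7]]' 25
python3 -c "
from h import *
plan(rs(.169+.1305),.164,YAW)"
```

```text
time_s: 5.68
ee_pos: [0.5869, 0.0284, 0.164]
eef_rot: [3.141, -0.0, 1.49]
force: [2.2, 2.2, 0.4]
grip_width: 0.0362
t=5.68 pos [0.5869 0.0284 0.164 ] yaw 85.4 F [2.2 2.2 0.4] w 0.0362
 turn total -0.002 (0.0 rows)  shift total after turn [ 0.018 -0.01  -0.   ]  (0.1 rows)
```

```bash
python3 -m pendant '[[0,0,0,0,0,0,-1],[0,0,0,0,0,0,-1],[0,0,0,0,0,0,-1],[0,0,0,0,0,0,-1],[0,0,-0.2,0,0,0,-1],[0,0,-0.3,0,0,0,-1],[-0.2,0,-0.3,0,0,0,-1],[-0.2,0,-0.3,0,0,0,-1],[-0.2,0,0,0,0,0,-1],[0,0,0,0,0,0,-1]]'
python3 -c "
from h import *
crop('wrist','d1',0,0,560,420,1.4)
plan(rs(.124),.30,YAW)"
```

```text
time_s: 6.52
ee_pos: [0.581, -0.0458, 0.2954]
eef_rot: [3.138, 0.001, 1.486]
force: [0.3, -0.0, -0.2]
grip_width: 0.0936
t=6.57 pos [ 0.5809 -0.0442  0.2938] yaw 85.1 F [-0.3  0.2 -0.8] w 0.0938
 turn total -0.009 (0.0 rows)  shift total after turn [-0.837 -0.008 -0.051]  (2.5 rows)
```

View pics/d1.png

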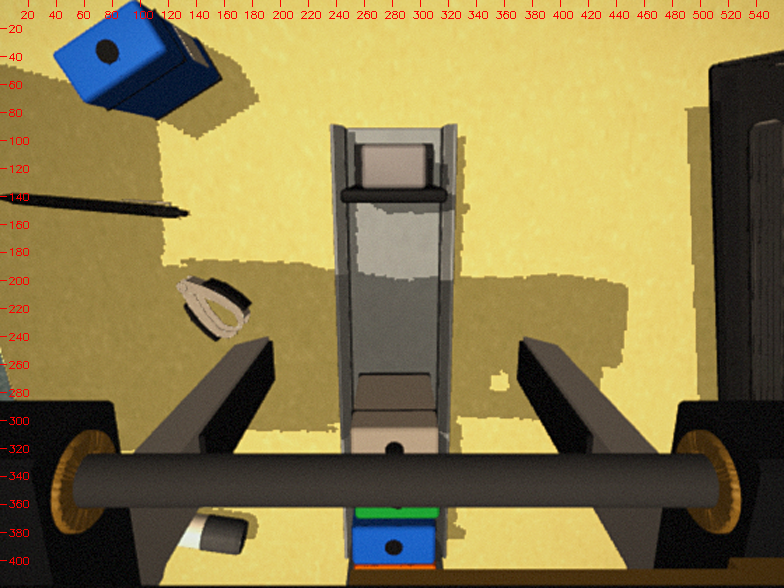

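```bash
python3 - <<'E'
from h import *
c=imaging.camera("wrist")
for n,a,b,z in [("farL lip",331,125,.039),("farR lip",457,125,.039),("plate nearL",341,200,.094),("plate nearR",447,200,.094),("W farL",353,410,.098),("W farR",436,410,.098),("W hole",394,450,.098),("B hole",394,547,.098),("nearL",346,555,.039),("bluebox hole",107,51,.09)]:
    P=wc(c,a,b,z); print(n,P.round(4),"rack x,s",inv(P).round(4))
plan(rs(.124),.143,YAW)
E
```

```text
farL lip [0.5478 0.0578 0.039 ] rack x,s [-0.0401  0.3234]
farR lip [0.6284 0.0508 0.039 ] rack x,s [0.0408 0.3229]
plate nearL [0.555  0.0129 0.094 ] rack x,s [-0.0293  0.2792]
plate nearR [0.6138 0.0078 0.094 ] rack x,s [0.0297 0.2789]
W farL [ 0.5485 -0.1131  0.098 ] rack x,s [-0.0257  0.1532]
W farR [ 0.599  -0.1175  0.098 ] rack x,s [0.025  0.1528]
W hole [ 0.5711 -0.1425  0.098 ] rack x,s [-0.0009  0.1256]
B hole [ 0.5648 -0.214   0.098 ] rack x,s [-0.0014  0.0539]
nearL [ 0.5211 -0.2694  0.039 ] rack x,s [-0.0405 -0.0049]
bluebox hole [0.4407 0.0999 0.09  ] rack x,s [-0.1503  0.3568]
t=6.62 pos [ 0.5808 -0.043   0.293 ] yaw 85.2 F [ 0.3  0.6 -0.6] w 0.0937
 turn total -0.007 (0.0 rows)  shift total after turn [-0.846 -0.007  1.25 ]  (4.4 rows)
```

```bash
python3 -m pendant '[[-0.28,0,0.1,0,0,0,-1],[-0.28,0,0.15,0,0,0,-1],[-0.28,-0.005,0.15,0,0,0,-1],[0,0,0.25,0,0,0,-1],[0,0,0.25,0,0,0,-1],[0,0,0.2,0,0,0,-1],[0,0,0.15,0,0,0,-1],[0,0,0,0,0,0,0.2],[0,0,0,0,0,0,0.2],[0,0,0,0,0,0,0.2]]' 15
python3 -m pendant '[[0,0,0,0,0,0,0.4],[0,0,0,0,0,0,0.4],[0,0,0,0,0,0,0.4],[0,0,0,0,0,0,0.4],[0,0,0,0,0,0,0.4],[0,0,0,0,0,0,0.4]]' 15
python3 -c "
from h import *
plan(rs(.261),.143,YAW)"
```

```text
time_s: 7.45
ee_pos: [0.5727, -0.1423, 0.1442]
eef_rot: [3.141, 0.0, 1.489]
force: [0.7, -0.6, 0.3]
grip_width: 0.0772
time_s: 7.95
ee_pos: [0.5725, -0.1428, 0.1441]
eef_rot: [3.14, 0.0, 1.489]
force: [-0.9, 1.4, 5.6]
grip_width: 0.0557
t=7.95 pos [ 0.5725 -0.1428  0.1441] yaw 85.3 F [-0.9  1.4  5.6] w 0.0557
 turn total -0.003 (0.0 rows)  shift total after turn [ 1.129 -0.005  0.009]  (3.3 rows)
```

```bash
python3 -m pendant '[[0.1,0,0,0,0,0,0.4],[0.16,0,0,0,0,0,0.4],[0.16,0,0,0,0,0,0.4],[0.16,0,0,0,0,0,0.4],[0.16,0,0,0,0,0,0.4],[0.16,0,0,0,0,0,0.4],[0.12,0,0,0,0,0,0.4],[0.08,0,0,0,0,0,0.4],[0.02,0,0,0,0,0,0.4],[0,0,0,0,0,0,0.4]]' 15
python3 -c "
from h import *
plan(rs(.261),.143,YAW)"
```

```text
time_s: 8.78
ee_pos: [0.5836, -0.008, 0.1441]
eef_rot: [3.14, -0.0, 1.49]
force: [0.7, 2.5, 5.5]
grip_width: 0.0563
t=8.78 pos [ 0.5836 -0.008   0.1441] yaw 85.3 F [0.7 2.5 5.5] w 0.0563
 turn total -0.002 (0.0 rows)  shift total after turn [ 0.002 -0.007  0.009]  (0.0 rows)
```

```bash
python3 -m pendant '[[0,0,0,0,0,0,-1],[0,0,0,0,0,0,-1],[0,0,0,0,0,0,-1],[0,0,-0.1,0,0,0,-1],[0,0,-0.3,0,0,0,-1],[0,0,-0.33,0,0,0,-1],[0,0,-0.33,0,0,0,-1],[0,0,-0.25,0,0,0,-1],[0,0,0,0,0,0,-1]]'
python3 -c "
from h import *
c=imaging.camera('wrist')
R,_=cv2.Rodrigues(np.array(c['rvec']));print('cam',(-R.T@np.array(c['tvec']).reshape(3)).round(3),w(c,280,210,0),w(c,280,210,.09))
print(p(c,[*rs(.261),.098]))
y=np.radians(34+90)
plan(np.array([.4515,.2615])-.08*np.array([np.cos(y),np.sin(y)]),.30,y)
crop('wrist','e1',0,0,560,420,1.4,c)"
```

```text
time_s: 9.53
ee_pos: [0.5841, -0.009, 0.3083]
eef_rot: [3.131, -0.0, 1.489]
force: [0.4, -0.3, 0.5]
grip_width: 0.0942
cam [0.589 0.062 0.39 ] [ 0.58218981 -0.03592784  0.        ] [ 0.58376042 -0.0133268   0.09      ]
[[278.3333624  205.90324525]]
t=9.58 pos [ 0.5837 -0.009   0.3046] yaw 85.3 F [-0.9  0.2 -0.8] w 0.0941
 turn total -1.290 (5.5 rows)  shift total after turn [1.818 0.347 0.038]  (5.4 rows)
```

View pics/e1.png

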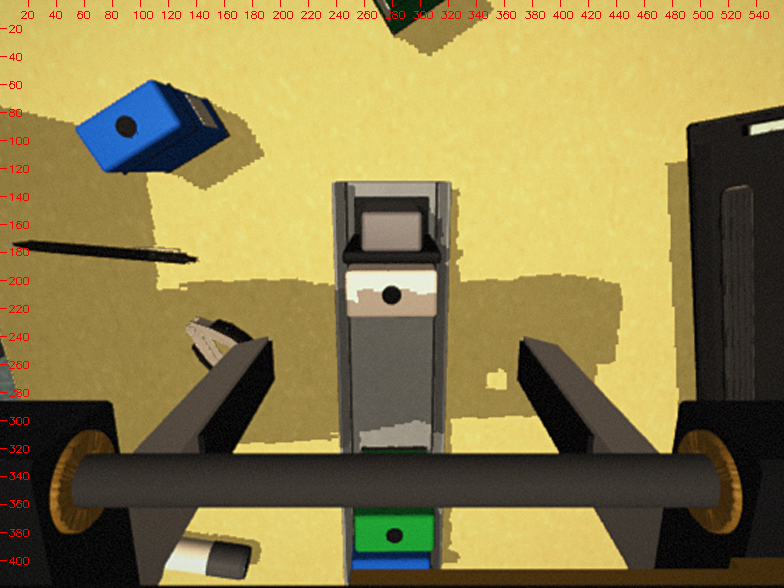

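```bash
python3 - <<'E'
from h import *
c=imaging.camera("wrist")
for n,a,b,z in [("hole",391,295,.098),("edge farL",347,271,.098),("edge nearL",347,318,.098),("plate",391,263,.094),("G",394,535,.098),("blue hole",126,126,.09),]:
    P=wc(c,a,b,z); print(n,P.round(4),inv(P).round(4))
E
python3 -m pendant '[[0,0,0,0,0,-0.23,-1],[0,0,0,0,0,-0.23,-1],[0,0,0,0,0,-0.23,-1],[0,0,0,0,0,-0.2,-1],[0,0,0,0,0,-0.2,-1],[0,0,0,0,0,-0.2,-1],[0,0,0,0,0,0,-1]]'
python3 -m pendant '[[0.26,0.05,0,0,0,0,-1],[0.26,0.05,0,0,0,0,-1],[0.26,0.05,0,0,0,0,-1],[0.26,0.05,0,0,0,0,-1],[0.26,0.05,0,0,0,0,-1],[0.26,0.05,0,0,0,0,-1],[0.26,0.05,0.04,0,0,0,-1],[0,0,0,0,0,0,-1],[0,0,0,0,0,0,-1]]'
python3 -c "
from h import *
crop('wrist','f1',0,0,560,420,1.4)"
```

```text
hole [ 0.5816 -0.0104  0.098 ] [-0.001   0.2581]
edge farL [0.557  0.0064 0.098 ] [-0.0268  0.2729]
edge nearL [ 0.5539 -0.0224  0.098 ] [-0.0276  0.2439]
plate [0.5832 0.0082 0.094 ] [-0.0009  0.2768]
G [ 0.5692 -0.1785  0.098 ] [0.0001 0.0896]
blue hole [0.441  0.0982 0.09  ] [-0.1498  0.3551]
time_s: 10.22
ee_pos: [0.5829, -0.0089, 0.299]
eef_rot: [-3.139, -0.002, 2.169]
force: [-0.2, 0.3, 0.8]
grip_width: 0.094
time_s: 10.97
ee_pos: [0.4952, 0.1966, 0.2948]
eef_rot: [-3.14, -0.0, 2.163]
force: [1.1, -0.7, -1.0]
grip_width: 0.0943
```

View pics/f1.png

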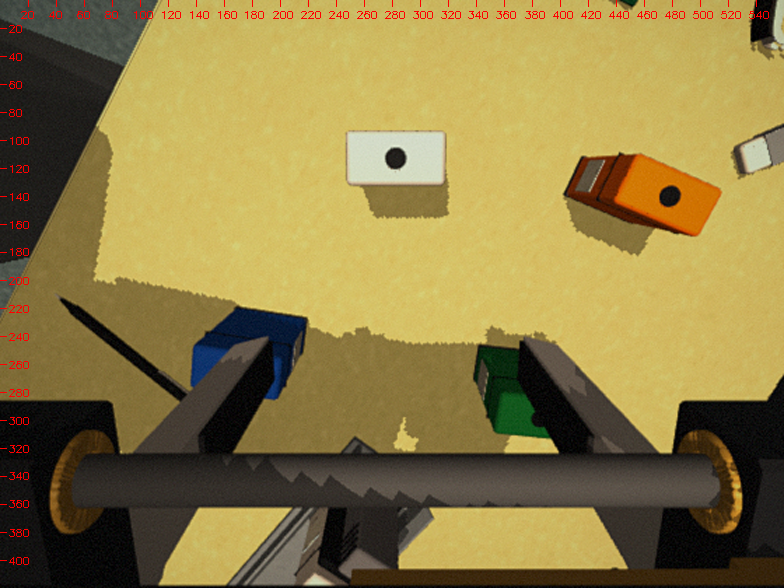

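```bash
cat >> h.py <<'E'
def box(c,corners,z=.09,s=1.4):
    P=np.array([wc(c,a,b,z,s)[:2] for a,b in corners],np.float32)
    r=cv2.minAreaRect(P*1000)
    L=[(np.linalg.norm(P[i]-P[i-1])) for i in range(4)]
    k=int(np.argmax([L[0]+L[2],L[1]+L[3]])); d=(P[k]-P[k-1])-(P[(k+2)%4]-P[k+1])
    a=np.degrees(np.arctan2(d[1],d[0]))%180
    print("centre",P.mean(0).round(4),"long yaw %.1f"%a,"sides",np.round(L,4)); return P.mean(0),np.radians(a+90)
E
python3 - <<'E'
from h import *
c=imaging.camera("wrist")
b=box(c,[(347,131),(445,131),(445,185),(347,184)]); print(wc(c,396,158,.09)); plan(b[0],.143,b[1])
b=box(c,[(638,153),(721,189),(697,236),(612,199)]); print(wc(c,670,196,.09))
E
```

```text
centre [0.4522 0.2597] long yaw 33.5 sides [0.0284 0.0538 0.0289 0.0551]
[0.45217717 0.25979074 0.09      ]
t=11.07 pos [0.4961 0.1952 0.2952] yaw 123.9 F [-0.3 -0.4 -0.5] w 0.0940
 turn total 0.011 (0.0 rows)  shift total after turn [ 0.65  -0.007  1.269]  (4.2 rows)
centre [0.5906 0.3285] long yaw 11.9 sides [0.0277 0.0528 0.0282 0.0553]
[0.59236968 0.3288305  0.09      ]
```

```bash
python3 -m pendant '[[0.32,-0.004,0.05,0,0,0.01,-1],[0.33,-0.003,0.1,0,0,0,-1],[0,0,0.25,0,0,0,-1],[0,0,0.28,0,0,0,-1],[0,0,0.28,0,0,0,-1],[0,0,0.2,0,0,0,-1],[0,0,0.12,0,0,0,-1],[0,0,0.05,0,0,0,-1],[0,0,0,0,0,0,0.4],[0,0,0,0,0,0,0.4]]' 25
python3 -m pendant '[[0,0,0,0,0,0,0.4],[0,0,0,0,0,0,0.4],[0,0,0,0,0,0,0.4],[0,0,0,0,0,0,0.4],[0,0,0,0,0,0,0.4],[0,0,0,0,0,0,0.4]]' 25
python3 -m pendant '[[0,0,-0.15,0,0,0,0.4],[0,0,-0.3,0,0,0,0.4],[0,0,-0.33,0,0,0,0.4],[0,0,-0.33,0,0,0,0.4],[0,0,0,0,0,0,0.4],[0,0,0,0,0,0,0.4]]' 25
python3 -c "
from h import *
crop('wrist','g1',0,0,560,420,1.4)
plan(rs(.222),.27,YAW)"
```

```text
time_s: 11.9
ee_pos: [0.4524, 0.2596, 0.1367]
eef_rot: [3.141, 0.0, 2.158]
force: [-0.3, 0.5, -0.2]
grip_width: 0.084
time_s: 12.4
ee_pos: [0.4519, 0.2601, 0.1366]
eef_rot: [3.141, 0.0, 2.159]
force: [-2.0, -0.8, 6.5]
grip_width: 0.0559
time_s: 12.9
ee_pos: [0.452, 0.2602, 0.2708]
eef_rot: [3.138, 0.0, 2.159]
force: [-0.8, 1.0, -2.1]
grip_width: 0.0557
t=12.95 pos [0.4515 0.2599 0.2688] yaw 123.7 F [-0.9  0.3 -2.1] w 0.0563
 turn total 1.277 (5.4 rows)  shift total after turn [-2.46   1.269 -0.01 ]  (8.1 rows)
```

View pics/g1.png

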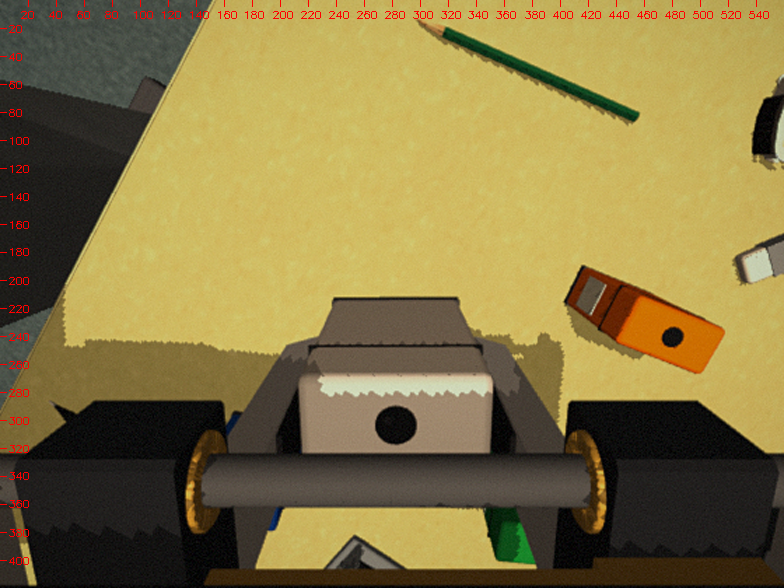

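```bash
python3 -m pendant '[[0,0,0,0,0,0.213,0.4],[0,0,0,0,0,0.213,0.4],[0,0,0,0,0,0.213,0.4],[0,0,0,0,0,0.213,0.4],[0,0,0,0,0,0.213,0.4],[0,0,0,0,0,0.212,0.4],[0,0,0,0,0,0,0.4]]'
python3 -m pendant '[[-0.15,0.08,0,0,0,0,0.4],[-0.26,0.13,0,0,0,0,0.4],[-0.29,0.15,0,0,0,0,0.4],[-0.29,0.15,0,0,0,0,0.4],[-0.29,0.15,0,0,0,0,0.4],[-0.29,0.15,0,0,0,0,0.4],[-0.29,0.15,0,0,0,0,0.4],[-0.26,0.13,0,0,0,0,0.4],[-0.22,0.11,0,0,0,0,0.4],[-0.12,0.07,0,0,0,0,0.4]]'
python3 -m pendant '[[0,0,0,0,0,0,0.4],[0,0,0,0,0,0,0.4],[0,0,0,0,0,0,0.4]]'
python3 -c "
from h import *
c=crop('wrist','g2',0,0,560,420,1.4)
plan(rs(.222),.146,YAW)"
```

```text
time_s: 13.53
ee_pos: [0.4513, 0.2598, 0.2671]
eef_rot: [-3.139, 0.002, 1.485]
force: [-0.6, -0.5, -1.7]
grip_width: 0.0559
time_s: 14.37
ee_pos: [0.5802, -0.0494, 0.2675]
eef_rot: [-3.139, 0.0, 1.492]
force: [0.3, 0.9, -1.4]
grip_width: 0.0559
time_s: 14.62
ee_pos: [0.5796, -0.0454, 0.2686]
eef_rot: [-3.14, -0.0, 1.492]
force: [-0.8, 0.3, -1.7]
grip_width: 0.0556
t=14.67 pos [ 0.5796 -0.0452  0.2688] yaw 85.5 F [-0.1  0.2 -1.1] w 0.0560
 turn total 0.004 (0.0 rows)  shift total after turn [-1.100e-02  1.000e-03  1.024e+00]  (3.0 rows)
```

View pics/g2.png

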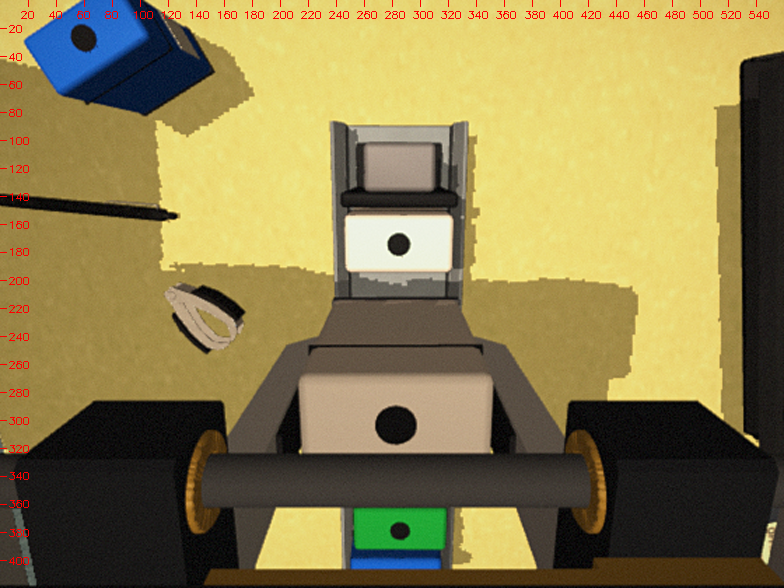

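```bash
python3 - <<'E'
from h import *
c=imaging.camera("wrist")
zb=ctrl.get_obs()["ee_pos"][2]-.1365
for n,a,b,z in [("heldbot L",333,299,zb),("heldbot R",459,299,zb),("W nearL",345,271,.098),("W nearR",453,271,.098),("W hole",399,244,.098),("W far",399,214,.098),("plate",399,207,.094),("heldhole",396,425,zb+.09)]:
    P=wc(c,a,b,z); print(n,P.round(4),inv(P).round(4))
E
```

```text
heldbot L [ 0.552  -0.0286  0.1326] [-0.0291  0.2376]
heldbot R [ 0.6088 -0.0331  0.1326] [0.028  0.2377]
W nearL [ 0.5545 -0.0229  0.098 ] [-0.027   0.2436]
W nearR [ 0.6102 -0.0273  0.098 ] [0.0289 0.2436]
W hole [ 0.5835 -0.0111  0.098 ] [0.0009 0.2576]
W far [0.5847 0.004  0.098 ] [0.0009 0.2728]
plate [0.5849 0.0072 0.094 ] [0.0009 0.276 ]
heldhole [ 0.5794 -0.0444  0.2226] [-0.0004  0.2241]
```

```bash
python3 -m pendant '[[-0.01,0,0.15,0,0,0,0.4],[0,0,0.22,0,0,0,0.4],[0,0,0.22,0,0,0,0.4],[0,0,0.17,0,0,0,0.4],[0,0,0.12,0,0,0,0.4],[0,0,0.08,0,0,0,0.4],[0,0,0.05,0,0,0,0.4],[0,0,0.02,0,0,0,0.4],[0,0,0,0,0,0,0.4],[0,0,0,0,0,0,0.4]]'
python3 -c "
from h import *
plan(rs(.227),.1446,YAW)"
```

```text
time_s: 15.55
ee_pos: [0.5802, -0.0475, 0.1465]
eef_rot: [3.14, 0.0, 1.491]
force: [0.1, 0.2, -1.2]
grip_width: 0.0558
t=15.55 pos [ 0.5802 -0.0475  0.1465] yaw 85.4 F [ 0.1  0.2 -1.2] w 0.0558
 turn total 0.000 (0.0 rows)  shift total after turn [ 0.05  -0.005  0.016]  (0.2 rows)
```

```bash
python3 -m pendant '[[0.02,0,0.005,0,0,0,0.4],[0.02,0,0.005,0,0,0,0.4],[0,0,0.006,0,0,0,0.4],[0,0,0,0,0,0,0.4],[0,0,0,0,0,0,-1],[0,0,0,0,0,0,-1],[0,0,0,0,0,0,-1]]'
python3 -m pendant '[[0,0,-0.1,0,0,0,-1],[0,0,-0.3,0,0,0,-1],[0,0,-0.33,0,0,0,-1],[-0.1,0,-0.3,0,0,0,-1],[-0.2,0,0,0,0,0,-1],[-0.2,0,0,0,0,0,-1],[0,0,0,0,0,0,-1],[0,0,0,0,0,0,-1]]'
python3 -c "
from h import *
crop('wrist','g3',0,0,560,420,1.4)
plan(rs(.089),.143,YAW)"
```

```text
time_s: 16.13
ee_pos: [0.5803, -0.0429, 0.1439]
eef_rot: [3.141, 0.0, 1.49]
force: [-0.4, 0.4, -0.7]
grip_width: 0.0725
time_s: 16.8
ee_pos: [0.5752, -0.1034, 0.2681]
eef_rot: [3.141, 0.0, 1.489]
force: [-0.4, 0.8, -0.7]
grip_width: 0.094
t=16.85 pos [ 0.5753 -0.1026  0.2678] yaw 85.3 F [-0.7  0.3  1.5] w 0.0940
 turn total -0.002 (0.0 rows)  shift total after turn [-0.639 -0.002  1.04 ]  (3.6 rows)
```

View pics/g3.png

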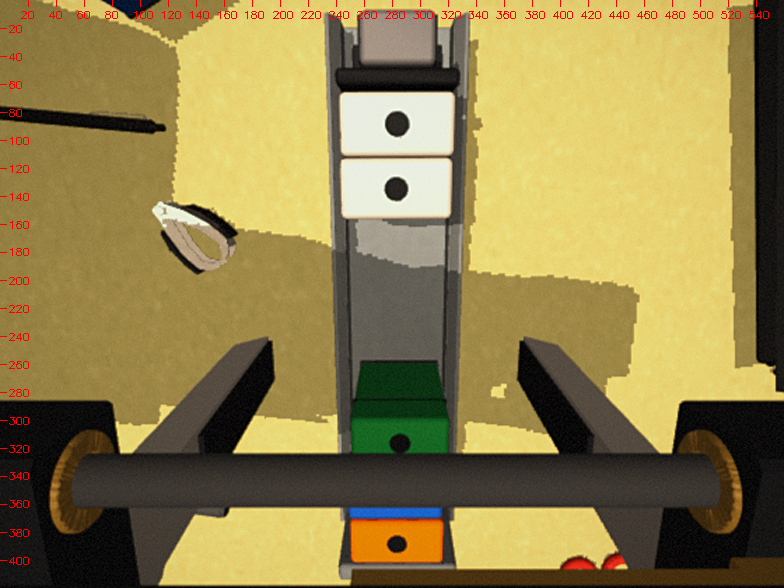

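```bash
python3 - <<'E'
from h import *
c=imaging.camera("wrist")
for n,a,b,z in [("W' near",396,217,.098),("W' far",396,159,.098),("W'hole",396,188,.098),("G hole",400,443,.098),("G far",400,418,.098),("O hole",396,543,.098)]:
    P=wc(c,a,b,z); print(n,inv(P).round(4))
plan(rs(.089),.144,YAW)
E
python3 -m pendant '[[-0.21,0,0.05,0,0,0,-1],[-0.21,0,0.1,0,0,0,-1],[-0.21,0,0.15,0,0,0,-1],[0,0,0.2,0,0,0,-1],[0,0,0.25,0,0,0,-1],[0,0,0.2,0,0,0,-1],[0,0,0.08,0,0,0,-1],[0,0,0,0,0,0,0.4],[0,0,0,0,0,0,0.4],[0,0,0,0,0,0,0.4]]' 15
python3 -m pendant '[[0,0,0,0,0,0,0.4],[0,0,0,0,0,0,0.4],[0,0,0,0,0,0,0.4],[0,0,0,0,0,0,0.4],[0,0,0,0,0,0,0.4]]' 15
python3 -c "
from h import *
plan(rs(.192),.144,YAW)"
```

```text
W' near [1.000e-04 2.137e-01]
W' far [1.000e-04 2.418e-01]
W'hole [1.00e-04 2.28e-01]
G hole [0.002  0.0873]
G far [0.002  0.1028]
O hole [-0.0004  0.0208]
t=16.90 pos [ 0.5754 -0.1022  0.2676] yaw 85.4 F [ 0.9 -0.4  0.3] w 0.0941
 turn total -0.000 (0.0 rows)  shift total after turn [-0.643 -0.002  1.03 ]  (3.6 rows)
time_s: 17.73
ee_pos: [0.5701, -0.1779, 0.1455]
eef_rot: [3.139, 0.001, 1.491]
force: [0.6, 0.4, 0.4]
grip_width: 0.0773
time_s: 18.15
ee_pos: [0.5697, -0.1781, 0.1446]
eef_rot: [3.14, 0.0, 1.49]
force: [-0.4, 0.6, 6.5]
grip_width: 0.0563
t=18.15 pos [ 0.5697 -0.1781  0.1446] yaw 85.4 F [-0.4  0.6  6.5] w 0.0563
 turn total -0.000 (0.0 rows)  shift total after turn [ 0.85  -0.005  0.005]  (2.5 rows)
```

```bash
python3 -m pendant '[[0.08,0,0,0,0,0,0.4],[0.14,0,0,0,0,0,0.4],[0.16,0,0,0,0,0,0.4],[0.16,0,0,0,0,0,0.4],[0.14,0,0,0,0,0,0.4],[0.1,0,0,0,0,0,0.4],[0.065,0,0,0,0,0,0.4],[0.02,0,0,0,0,0,0.4],[0,0,0,0,0,0,0.4]]' 15
python3 -m pendant '[[0,0,0,0,0,0,-1],[0,0,0,0,0,0,-1],[0,0,0,0,0,0,-1],[0,0,-0.1,0,0,0,-1],[0,0,-0.3,0,0,0,-1],[0,0,-0.33,0,0,0,-1],[0,0,-0.33,0,0,0,-1],[0,0,0,0,0,0,-1],[0,0,0,0,0,0,-1]]'
python3 -c "
from h import *
crop('wrist','g4',0,0,560,420,1.4)
y=np.radians(27+90)
plan(np.array([.616,.181])-.08*np.array([np.cos(y),np.sin(y)]),.30,y)"
```

```text
time_s: 18.9
ee_pos: [0.5781, -0.0739, 0.1446]
eef_rot: [3.14, 0.0, 1.491]
force: [0.2, 3.2, 7.0]
grip_width: 0.0558
time_s: 19.65
ee_pos: [0.578, -0.0747, 0.2739]
eef_rot: [3.137, 0.001, 1.49]
force: [-0.2, 0.1, -0.3]
grip_width: 0.0943
t=19.70 pos [ 0.5776 -0.0746  0.2718] yaw 85.4 F [ 0.2 -0.4 -0.2] w 0.0938
 turn total -1.054 (4.5 rows)  shift total after turn [ 1.086  1.252 -0.235]  (4.9 rows)
```

View pics/g4.png

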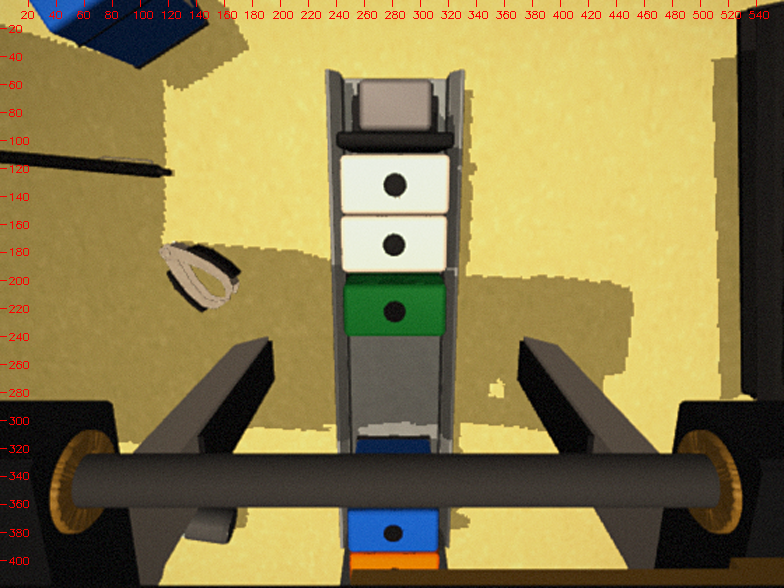

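```bash
python3 - <<'E'
from h import *
c=imaging.camera("wrist")
for n,a,b,z in [("G near",396,335,.098),("G hole",394,311,.098),("B hole",393,533,.098)]:
    P=wc(c,a,b,z); print(n,inv(P).round(4))
E
python3 -m pendant '[[0,0,-0.04,0,0,-0.21,-1],[0,0,-0.04,0,0,-0.21,-1],[0,0,-0.04,0,0,-0.21,-1],[0,0,-0.04,0,0,-0.21,-1],[0,0,-0.04,0,0,-0.21,-1],[0,0,-0.03,0,0,0,-1]]'
python3 -m pendant '[[0.18,0.21,0,0,0,0,-1],[0.18,0.21,0,0,0,0,-1],[0.18,0.21,0,0,0,0,-1],[0.18,0.21,0,0,0,0,-1],[0.18,0.21,0,0,0,0,-1],[0.18,0.2,0,0,0,0,-1],[0,0,0,0,0,0,-1],[0,0,0,0,0,0,-1]]'
python3 -c "
from h import *
crop('wrist','h1',0,0,560,420,1.4)"
```

```text
G near [1.000e-04 1.782e-01]
G hole [-0.0009  0.1917]
B hole [-0.0019  0.0525]
time_s: 20.25
ee_pos: [0.5775, -0.0746, 0.2975]
eef_rot: [-3.14, -0.001, 2.045]
force: [-0.0, -0.2, -1.1]
grip_width: 0.0938
time_s: 20.92
ee_pos: [0.6528, 0.1101, 0.2969]
eef_rot: [-3.139, -0.001, 2.039]
force: [-0.4, 0.1, -0.6]
grip_width: 0.0944
```

View pics/h1.png

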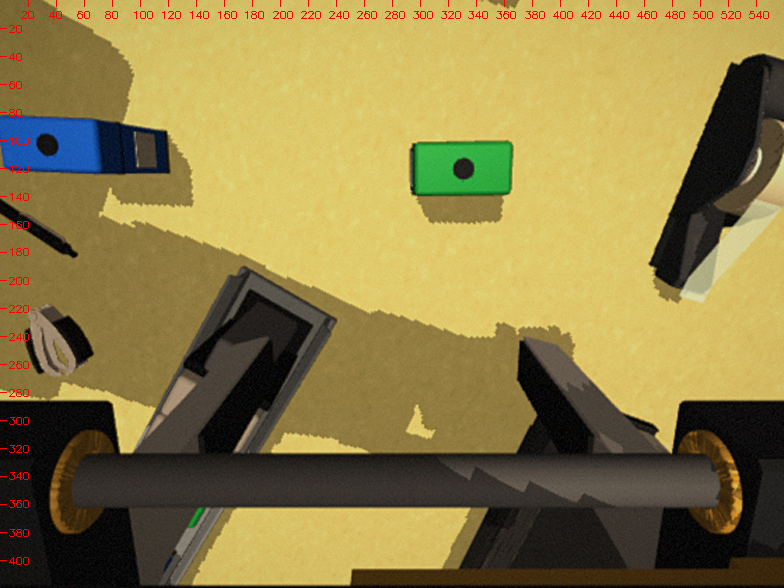

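```bash
python3 - <<'E'
from h import *
c=imaging.camera("wrist")
b=box(c,[(414,141),(513,141),(512,195),(415,195)]); print(wc(c,464,169,.09)); plan(b[0],.1366,b[1])
b=box(c,[(0,116),(98,119),(98,173),(5,172)])
E
```

```text
centre [0.6536 0.1899] long yaw 26.7 sides [0.0294 0.055  0.0294 0.0553]
[0.6540707  0.18974314 0.09      ]
t=21.02 pos [0.6526 0.1082 0.2977] yaw 116.8 F [ 0.9 -0.7  0.6] w 0.0941
 turn total 0.002 (0.0 rows)  shift total after turn [0.605 0.314 1.343]  (4.4 rows)
centre [0.442  0.0973] long yaw 25.6 sides [0.03   0.0538 0.0292 0.0525]
```

Green was knocked about 38 mm. I'm using its new position.

```bash
python3 -m pendant '[[0.2,0.1,0.05,0,0,0,-1],[0.2,0.11,0.1,0,0,0,-1],[0.2,0.104,0.1,0,0,0,-1],[0,0,0.25,0,0,0,-1],[0,0,0.28,0,0,0,-1],[0,0,0.25,0,0,0,-1],[0,0,0.2,0,0,0,-1],[0,0,0.09,0,0,0,-1],[0,0,0.02,0,0,0,-1],[0,0,0,0,0,0,-1]]' 25
python3 -c "
from h import *
crop('wrist','h2',0,0,560,420,1.4)"
python3 -m pendant '[[0,0,0,0,0,0,0.4],[0,0,0,0,0,0,0.4],[0,0,0,0,0,0,0.4],[0,0,0,0,0,0,0.4],[0,0,0,0,0,0,0.4],[0,0,0,0,0,0,0.4],[0,0,0,0,0,0,0.4],[0,0,0,0,0,0,0.4]]' 25
```

```text
time_s: 21.85
ee_pos: [0.6541, 0.1894, 0.1382]
eef_rot: [3.142, 0.0, 2.039]
force: [0.1, -0.4, 0.7]
grip_width: 0.0941
time_s: 22.57
ee_pos: [0.6539, 0.1901, 0.1379]
eef_rot: [3.141, 0.0, 2.04]
force: [-0.9, -0.1, 1.8]
grip_width: 0.0556
```

View pics/h2.png

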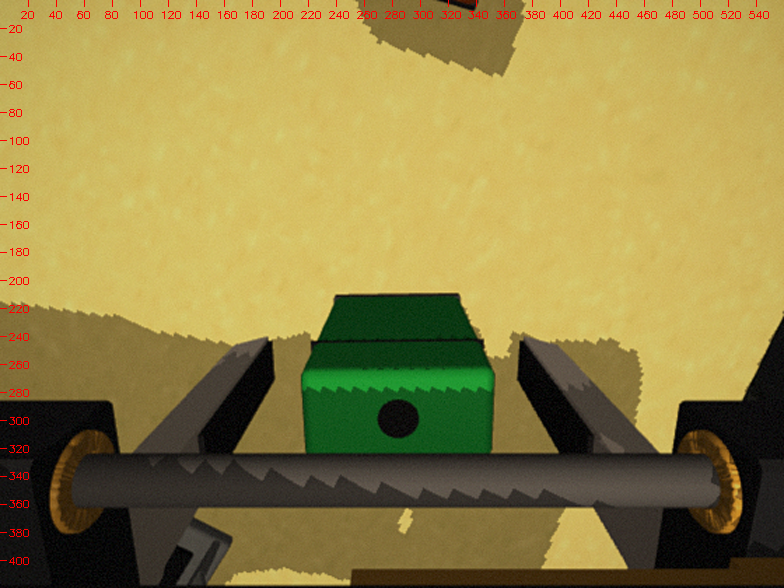

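```bash
python3 -m pendant '[[0,0,-0.15,0,0,0,0.4],[0,0,-0.3,0,0,0,0.4],[0,0,-0.33,0,0,0,0.4],[0,0,-0.33,0,0,0,0.4],[0,0,0,0,0,0.21,0.4],[0,0,0,0,0,0.21,0.4],[0,0,0,0,0,0.21,0.4],[0,0,0,0,0,0.21,0.4],[0,0,0,0,0,0.206,0.4],[0,0,0,0,0,0,0.4]]' 25
python3 -c "
from h import *
plan(rs(.155),.272,YAW)"
```

```text
time_s: 23.4
ee_pos: [0.6538, 0.1901, 0.2705]
eef_rot: [-3.141, 0.0, 1.487]
force: [0.1, 1.8, -2.0]
grip_width: 0.0557
t=23.40 pos [0.6538 0.1901 0.2705] yaw 85.2 F [ 0.1  1.8 -2. ] w 0.0557
 turn total -0.006 (0.0 rows)  shift total after turn [-2.573 -0.458 -0.012]  (7.7 rows)
```

```bash
python3 -m pendant '[[-0.15,-0.03,0,0,0,-0.006,0.4],[-0.29,-0.05,0,0,0,0,0.4],[-0.3,-0.06,0,0,0,0,0.4],[-0.3,-0.06,0,0,0,0,0.4],[-0.3,-0.06,0,0,0,0,0.4],[-0.3,-0.06,0,0,0,0,0.4],[-0.3,-0.06,0,0,0,0,0.4],[-0.29,-0.05,0,0,0,0,0.4],[-0.22,-0.02,0,0,0,0,0.4],[-0.12,-0.008,0,0,0,0,0.4]]'
python3 -m pendant '[[0,0,0,0,0,0,0.4],[0,0,0,0,0,0,0.4],[0,0,0,0,0,0,0.4]]'
python3 -c "
from h import *
c=crop('wrist','h3',0,0,560,420,1.4)
plan(rs(.155),.1475,YAW)"
```

```text
time_s: 24.23
ee_pos: [0.5751, -0.116, 0.271]
eef_rot: [-3.141, 0.0, 1.497]
force: [0.8, -0.2, -2.5]
grip_width: 0.0559
time_s: 24.48
ee_pos: [0.5761, -0.1122, 0.2708]
eef_rot: [-3.141, -0.0, 1.498]
force: [-0.0, 0.2, -1.7]
grip_width: 0.0561
t=24.53 pos [ 0.5762 -0.112   0.2708] yaw 85.8 F [-0.6 -0.2 -1.5] w 0.0559
 turn total 0.014 (0.1 rows)  shift total after turn [-0.012 -0.014  1.028]  (3.0 rows)
```

View pics/h3.png

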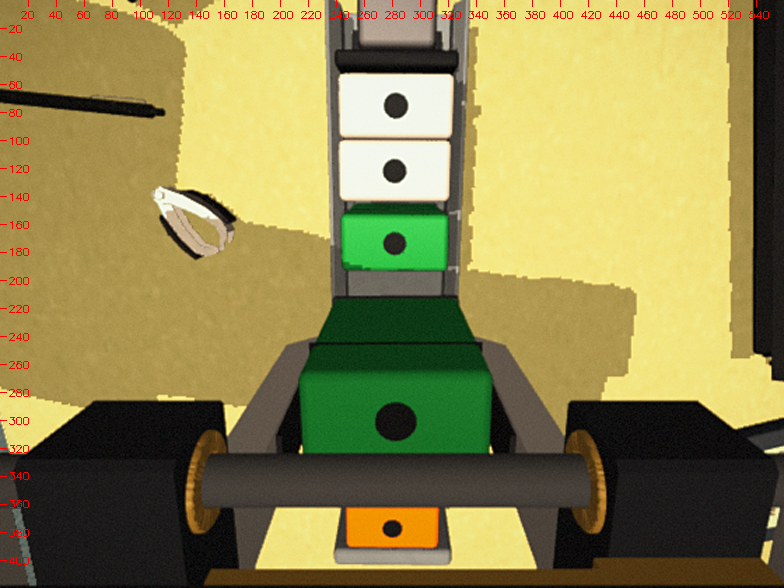

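```bash
python3 -m pendant '[[-0.01,-0.014,0.15,0,0,0.014,0.4],[0,0,0.22,0,0,0,0.4],[0,0,0.22,0,0,0,0.4],[0,0,0.17,0,0,0,0.4],[0,0,0.12,0,0,0,0.4],[0,0,0.08,0,0,0,0.4],[0,0,0.05,0,0,0,0.4],[0,0,0.018,0,0,0,0.4],[0,0,0,0,0,0,0.4],[0,0,0,0,0,0,0.4]]'
python3 -c "
from h import *
plan(rs(.159),.146,YAW)"
```

```text
time_s: 25.37
ee_pos: [0.5745, -0.1142, 0.1484]
eef_rot: [3.14, 0.0, 1.489]
force: [-0.1, -0.0, -2.0]
grip_width: 0.0563
t=25.37 pos [ 0.5745 -0.1142  0.1484] yaw 85.3 F [-0.1 -0.  -2. ] w 0.0563
 turn total -0.004 (0.0 rows)  shift total after turn [ 0.041 -0.002  0.02 ]  (0.1 rows)
```

```bash
python3 -m pendant '[[0.02,0,0.005,0,0,0,0.4],[0.02,0,0.01,0,0,0,0.4],[0,0,0.006,0,0,0,0.4],[0,0,0,0,0,0,0.4],[0,0,0,0,0,0,-1],[0,0,0,0,0,0,-1],[0,0,0,0,0,0,-1]]'
python3 -m pendant '[[0,0,-0.1,0,0,0,-1],[0,0,-0.3,0,0,0,-1],[0,0,-0.33,0,0,0,-1],[-0.1,0,-0.3,0,0,0,-1],[-0.2,0,0,0,0,0,-1],[-0.2,0,0,0,0,0,-1],[0,0,0,0,0,0,-1],[0,0,0,0,0,0,-1]]'
python3 -c "
from h import *
crop('wrist','h4',0,0,560,420,1.4)
plan(rs(.0535),.144,YAW)"
```

```text
time_s: 25.95
ee_pos: [0.5745, -0.1096, 0.1452]
eef_rot: [3.141, 0.0, 1.488]
force: [0.7, 0.1, -0.5]
grip_width: 0.0728
time_s: 26.62
ee_pos: [0.5693, -0.1701, 0.2693]
eef_rot: [3.141, 0.0, 1.487]
force: [-0.6, 0.0, 0.6]
grip_width: 0.0939
t=26.67 pos [ 0.5694 -0.1693  0.2691] yaw 85.2 F [-0.2  0.4 -0.7] w 0.0940
 turn total -0.006 (0.0 rows)  shift total after turn [-0.377  0.003  1.042]  (3.3 rows)
```

View pics/h4.png

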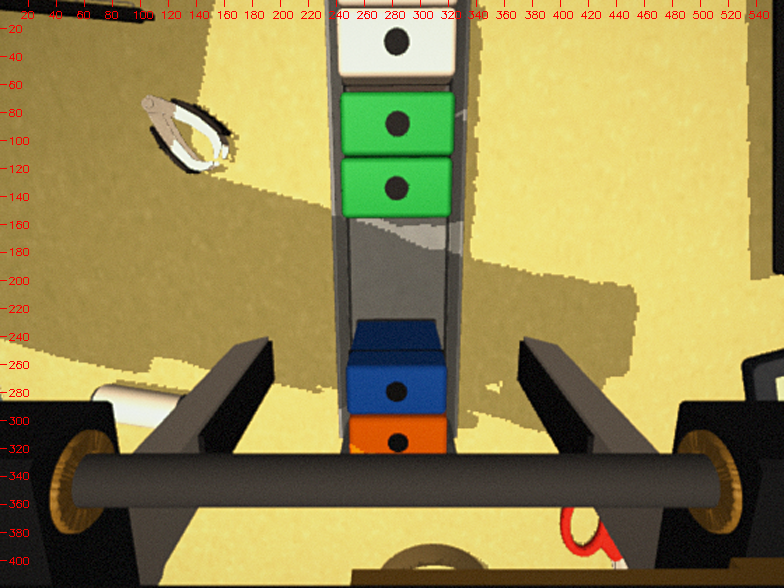

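```bash
python3 - <<'E'
from h import *
c=imaging.camera("wrist")
for n,a,b,z in [("W' near",396,77,.098),("G far",396,92,.098),("G' near",396,217,.098),("G'hole",396,188,.098),("B hole",397,392,.098),("B far",397,363,.098),("O hole",398,442,.098)]:
    P=wc(c,a,b,z); print(n,inv(P).round(4))
plan(rs(.053),.144,YAW)
E
python3 -m pendant '[[-0.19,0,0.1,0,0,0,-1],[-0.19,0,0.15,0,0,0,-1],[0,0,0.25,0,0,0,-1],[0,0,0.25,0,0,0,-1],[0,0,0.2,0,0,0,-1],[0,0,0.09,0,0,0,-1],[0,0,0,0,0,0,0.4],[0,0,0,0,0,0,0.4],[0,0,0,0,0,0,0.4]]' 15
python3 -m pendant '[[0,0,0,0,0,0,0.4],[0,0,0,0,0,0,0.4],[0,0,0,0,0,0,0.4],[0,0,0,0,0,0,0.4],[0,0,0,0,0,0,0.4],[0,0,0,0,0,0,0.4]]' 15
python3 -c "
from h import *
plan(rs(.126),.144,YAW)"
```

```text
W' near [-1.000e-04  2.122e-01]
G far [-1.000e-04  2.056e-01]
G' near [-0.0004  0.1467]
G'hole [-0.0003  0.161 ]
B hole [-0.0003  0.051 ]
B far [-0.0002  0.0681]
O hole [0.0002 0.0203]
t=26.72 pos [ 0.5695 -0.1688  0.2689] yaw 85.3 F [0.4 0.6 1.3] w 0.0939
 turn total -0.004 (0.0 rows)  shift total after turn [-0.386  0.003  1.041]  (3.3 rows)
time_s: 27.47
ee_pos: [0.5665, -0.2147, 0.1457]
eef_rot: [3.139, 0.001, 1.489]
force: [0.5, -0.6, -0.6]
grip_width: 0.0776
time_s: 27.97
ee_pos: [0.566, -0.2148, 0.1447]
eef_rot: [3.141, 0.0, 1.488]
force: [-1.4, 1.8, 6.2]
grip_width: 0.0558
t=27.97 pos [ 0.566  -0.2148  0.1447] yaw 85.3 F [-1.4  1.8  6.2] w 0.0558
 turn total -0.004 (0.0 rows)  shift total after turn [0.607 0.001 0.005]  (1.8 rows)
```

```bash
python3 -m pendant '[[0.06,0,0,0,0,0,0.4],[0.1,0,0,0,0,0,0.4],[0.12,0,0,0,0,0,0.4],[0.12,0,0,0,0,0,0.4],[0.1,0,0,0,0,0,0.4],[0.08,0,0,0,0,0,0.4],[0.04,0,0,0,0,0,0.4],[0.01,0,0,0,0,0,0.4],[0,0,0,0,0,0,0.4]]' 15
python3 -m pendant '[[0,0,0,0,0,0,-1],[0,0,0,0,0,0,-1],[0,0,0,0,0,0,-1],[0,0,-0.1,0,0,0,-1],[0,0,-0.3,0,0,0,-1],[0,0,-0.33,0,0,0,-1],[0,0,-0.33,0,0,0,-1],[0,0,0,0,0,0,-1],[0,0,0,0,0,0,-1]]'
python3 -c "
from h import *
crop('wrist','i1',0,0,560,420,1.4)
y=np.radians(25.7+90)
plan(np.array([.441,.098])-.08*np.array([np.cos(y),np.sin(y)]),.30,y)"
```

```text
time_s: 28.72
ee_pos: [0.5724, -0.1389, 0.1447]
eef_rot: [3.14, 0.001, 1.489]
force: [0.1, 0.2, 5.8]
grip_width: 0.0558
time_s: 29.47
ee_pos: [0.5724, -0.1396, 0.2741]
eef_rot: [3.137, 0.001, 1.488]
force: [-0.5, 0.2, -1.1]
grip_width: 0.0943
t=29.52 pos [ 0.5719 -0.1394  0.2719] yaw 85.3 F [ 0.6 -0.4 -0.9] w 0.0940
 turn total -1.015 (4.3 rows)  shift total after turn [ 1.589 -0.125 -0.234]  (4.7 rows)
```

View pics/i1.png

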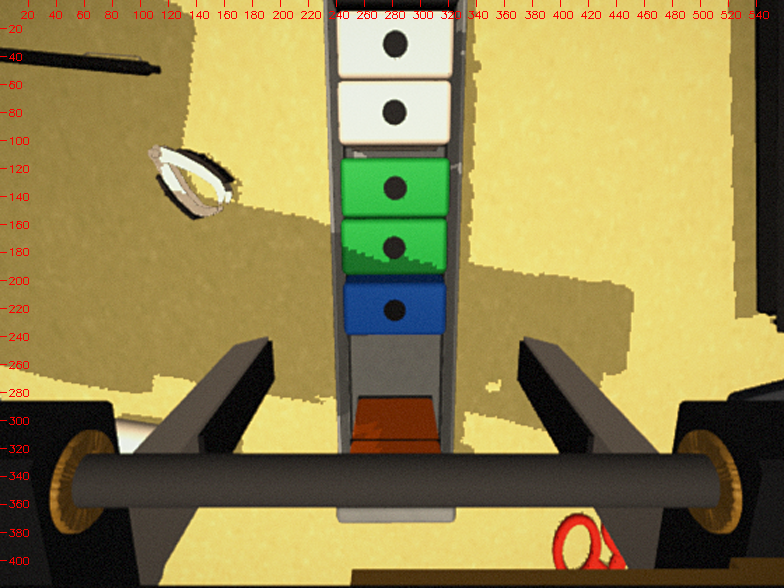

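```bash
python3 - <<'E'
from h import *
c=imaging.camera("wrist")
for n,a,b,z in [("B near",396,334,.098),("B hole",394,310,.098)]:
    P=wc(c,a,b,z); print(n,inv(P).round(4))
E
python3 -m pendant '[[0,0,-0.04,0,0,-0.203,-1],[0,0,-0.04,0,0,-0.203,-1],[0,0,-0.04,0,0,-0.203,-1],[0,0,-0.04,0,0,-0.203,-1],[0,0,-0.04,0,0,-0.203,-1],[0,0,-0.03,0,0,0,-1]]'
python3 -m pendant '[[0.27,-0.02,0,0,0,0,-1],[0.27,-0.02,0,0,0,0,-1],[0.27,-0.02,0,0,0,0,-1],[0.27,-0.02,0,0,0,0,-1],[0.27,-0.02,0,0,0,0,-1],[0.24,-0.02,0,0,0,0,-1],[0,0,0,0,0,0,-1],[0,0,0,0,0,0,-1]]'
python3 -c "
from h import *
crop('wrist','i2',0,0,560,420,1.4)"
```

```text
B near [-0.0004  0.1136]
B hole [-0.0014  0.1271]
time_s: 30.07
ee_pos: [0.5718, -0.1394, 0.2976]
eef_rot: [-3.14, -0.002, 2.025]
force: [0.7, 0.6, -0.2]
grip_width: 0.0936
time_s: 30.73
ee_pos: [0.4758, 0.027, 0.2983]
eef_rot: [-3.141, -0.0, 2.019]
force: [-0.2, -0.2, -0.2]
grip_width: 0.0939
```

View pics/i2.png

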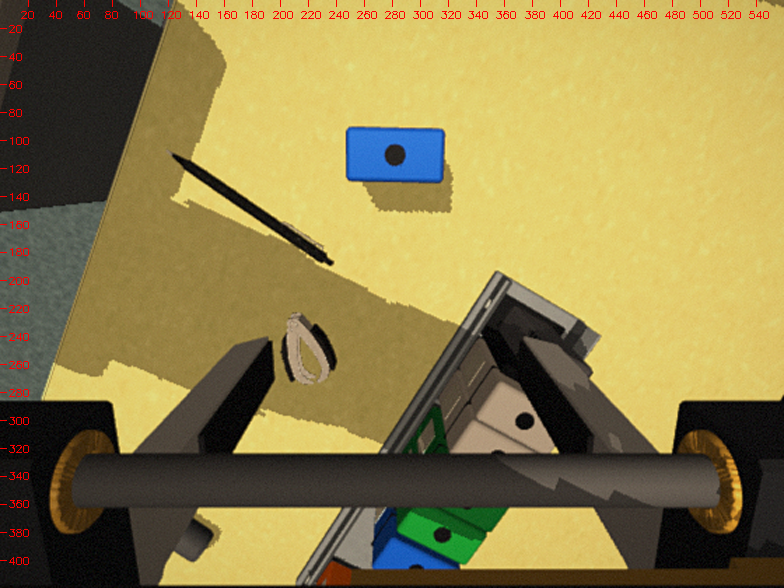

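```bash
python3 - <<'E'
from h import *
c=imaging.camera("wrist")
b=box(c,[(347,127),(444,129),(443,183),(346,181)]); print(wc(c,395,155,.09)); plan(b[0],.1366,b[1])
E
```

```text
centre [0.4414 0.097 ] long yaw 24.4 sides [0.0292 0.0537 0.0292 0.0551]
[0.44129764 0.09715064 0.09      ]
t=30.83 pos [0.4765 0.0257 0.2983] yaw 115.6 F [-0.1  0.2 -0.5] w 0.0941
 turn total 0.040 (0.2 rows)  shift total after turn [ 0.662 -0.021  1.347]  (4.4 rows)
```

```bash
python3 -m pendant '[[0.22,-0.007,0.05,0,0,0.04,-1],[0.22,-0.007,0.1,0,0,0,-1],[0.22,-0.007,0.1,0,0,0,-1],[0,0,0.25,0,0,0,-1],[0,0,0.28,0,0,0,-1],[0,0,0.25,0,0,0,-1],[0,0,0.2,0,0,0,-1],[0,0,0.1,0,0,0,-1],[0,0,0.02,0,0,0,-1],[0,0,0,0,0,0,-1]]' 25
python3 -m pendant '[[0,0,0,0,0,0,0.4],[0,0,0,0,0,0,0.4],[0,0,0,0,0,0,0.4],[0,0,0,0,0,0,0.4],[0,0,0,0,0,0,0.4],[0,0,0,0,0,0,0.4],[0,0,0,0,0,0,0.4],[0,0,0,0,0,0,0.4]]' 25
python3 -m pendant '[[0,0,-0.15,0,0,0,0.4],[0,0,-0.3,0,0,0,0.4],[0,0,-0.33,0,0,0,0.4],[0,0,-0.33,0,0,0,0.4],[0,0,0,0,0,0.19,0.4],[0,0,0,0,0,0.19,0.4],[0,0,0,0,0,0.19,0.4],[0,0,0,0,0,0.19,0.4],[0,0,0,0,0,0.19,0.4],[0,0,0,0,0,0,0.4]]' 25
python3 -c "
from h import *
plan(rs(.091),.272,YAW)"
```

```text
time_s: 31.67
ee_pos: [0.4408, 0.0963, 0.136]
eef_rot: [-3.14, -0.0, 1.997]
force: [-0.3, 0.2, -0.4]
grip_width: 0.0939
time_s: 32.33
ee_pos: [0.4407, 0.097, 0.1369]
eef_rot: [3.141, 0.0, 1.999]
force: [0.9, 0.6, 5.1]
grip_width: 0.0555
time_s: 33.17
ee_pos: [0.4404, 0.0969, 0.2695]
eef_rot: [-3.141, 0.0, 1.497]
force: [-0.2, 0.3, -2.6]
grip_width: 0.0557
t=33.17 pos [0.4404 0.0969 0.2695] yaw 85.8 F [-0.2  0.3 -2.6] w 0.0557
 turn total 0.012 (0.0 rows)  shift total after turn [-2.19   1.253 -0.021]  (7.4 rows)
```

```bash
python3 -m pendant '[[-0.14,0.08,0,0,0,0.012,0.4],[-0.25,0.14,0,0,0,0,0.4],[-0.27,0.16,0,0,0,0,0.4],[-0.27,0.16,0,0,0,0,0.4],[-0.27,0.16,0,0,0,0,0.4],[-0.27,0.16,0,0,0,0,0.4],[-0.26,0.15,0,0,0,0,0.4],[-0.22,0.12,0,0,0,0,0.4],[-0.16,0.08,0,0,0,0,0.4],[-0.08,0.043,0,0,0,0,0.4]]'
python3 -m pendant '[[0,0,0,0,0,0,0.4],[0,0,0,0,0,0,0.4],[0,0,0,0,0,0,0.4]]'
python3 -c "
from h import *
c=crop('wrist','i3',0,0,560,420,1.4)
plan(rs(.091),.1465,YAW)"
```

```text
time_s: 34.0
ee_pos: [0.5711, -0.1787, 0.269]
eef_rot: [-3.14, -0.0, 1.496]
force: [-1.0, 0.5, -2.4]
grip_width: 0.0559
time_s: 34.25
ee_pos: [0.5704, -0.1752, 0.2698]
eef_rot: [-3.141, -0.0, 1.497]
force: [-0.6, -0.3, -2.1]
grip_width: 0.0559
t=34.30 pos [ 0.5705 -0.1752  0.27  ] yaw 85.8 F [-0.7  0.1 -2.2] w 0.0560
 turn total 0.012 (0.1 rows)  shift total after turn [-0.017 -0.01   1.029]  (3.0 rows)
```

View pics/i3.png

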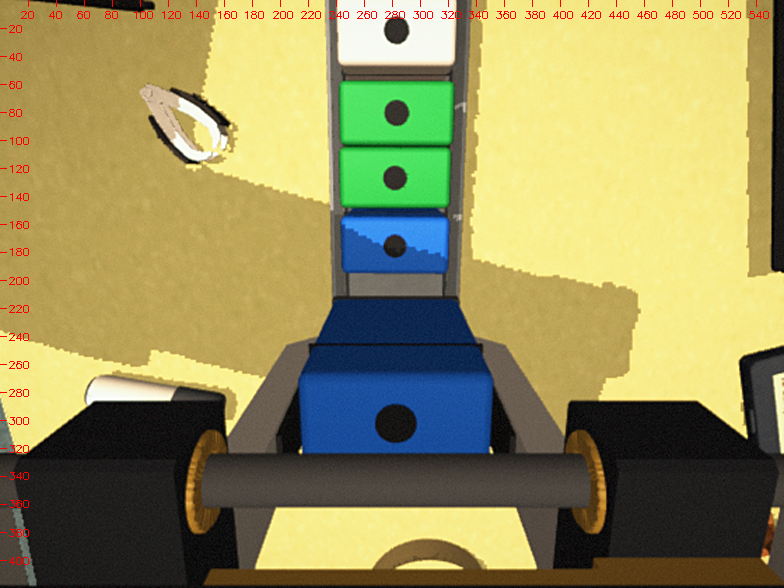

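```bash
python3 -m pendant '[[-0.015,-0.01,0.15,0,0,0.012,0.4],[0,0,0.22,0,0,0,0.4],[0,0,0.22,0,0,0,0.4],[0,0,0.17,0,0,0,0.4],[0,0,0.12,0,0,0,0.4],[0,0,0.08,0,0,0,0.4],[0,0,0.05,0,0,0,0.4],[0,0,0.015,0,0,0,0.4],[0,0,0,0,0,0,0.4],[0,0,0,0,0,0,0.4]]'
python3 -c "
from h import *
plan(rs(.095),.1448,YAW)"
```

```text
time_s: 35.13
ee_pos: [0.5697, -0.1781, 0.1478]
eef_rot: [3.14, 0.0, 1.489]
force: [-0.1, -0.3, -1.7]
grip_width: 0.0559
t=35.13 pos [ 0.5697 -0.1781  0.1478] yaw 85.3 F [-0.1 -0.3 -1.7] w 0.0559
 turn total -0.003 (0.0 rows)  shift total after turn [ 0.041 -0.005  0.025]  (0.1 rows)
```

```bash
python3 -m pendant '[[0.02,0,0.008,0,0,0,0.4],[0.02,0,0.01,0,0,0,0.4],[0,0,0.007,0,0,0,0.4],[0,0,0,0,0,0,0.4],[0,0,0,0,0,0,-1],[0,0,0,0,0,0,-1],[0,0,0,0,0,0,-1]]'
python3 -m pendant '[[0,0,-0.1,0,0,0,-1],[0,0,-0.3,0,0,0,-1],[0,0,-0.33,0,0,0,-1],[-0.2,0,-0.3,0,0,0,-1],[-0.2,0,-0.1,0,0,0,-1],[0,0,0,0,0,0,-1],[0,0,0,0,0,0,-1]]'
python3 -c "
from h import *
crop('wrist','i4',0,0,560,420,1.4)
y=np.radians(12+90)
plan(np.array([.591,.3285])-.08*np.array([np.cos(y),np.sin(y)]),.30,y)"
```

```text
time_s: 35.72
ee_pos: [0.5699, -0.1733, 0.144]
eef_rot: [3.141, 0.0, 1.489]
force: [-0.7, -0.1, 0.1]
grip_width: 0.0725
time_s: 36.3
ee_pos: [0.5657, -0.221, 0.2792]
eef_rot: [3.14, 0.001, 1.487]
force: [-0.5, 0.9, -0.7]
grip_width: 0.0937
t=36.35 pos [ 0.5657 -0.2201  0.278 ] yaw 85.3 F [ 0.1 -0.2 -1.2] w 0.0934
 turn total -0.558 (2.4 rows)  shift total after turn [ 3.762  1.157 -0.183]  (11.6 rows)
```

View pics/i4.png

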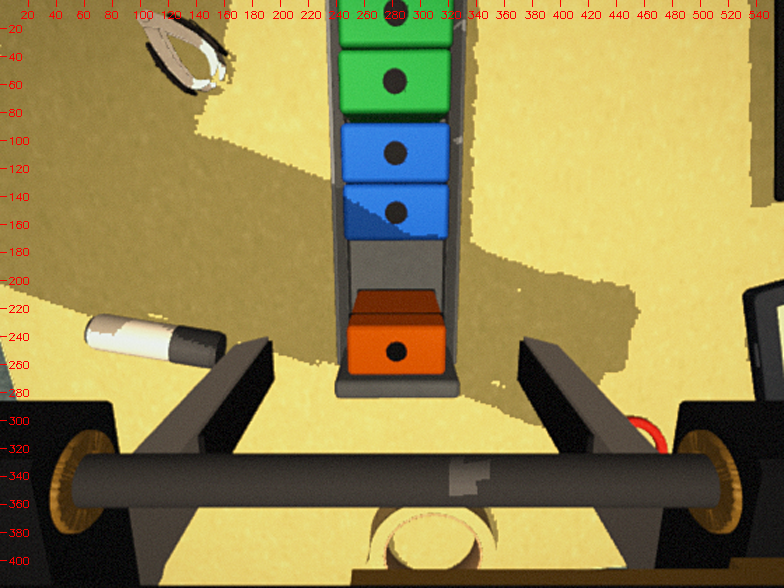

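```bash
python3 - <<'E'
from h import *
c=imaging.camera("wrist")
for n,a,b,z in [("B' near",396,240,.098),("B' hole",396,212,.098),("O far",396,327,.098),("O hole",396,352,.098),("O near",396,375,.098)]:
    P=wc(c,a,b,z); print(n,inv(P).round(4))
E
python3 -m pendant '[[0,0,-0.05,0,0,-0.19,-1],[0,0,-0.05,0,0,-0.19,-1],[0,0,-0.05,0,0,-0.178,-1],[0,0,-0.04,0,0,0,-1]]'
python3 -m pendant '[[0.31,0.095,0,0,0,0,-1],[0.31,0.095,0,0,0,0,-1],[0.31,0.095,0,0,0,0,-1],[0.31,0.095,0,0,0,0,-1],[0.31,0.095,0,0,0,0,-1],[0.31,0.095,0,0,0,0,-1],[0.31,0.095,0,0,0,0,-1],[0.31,0.095,0,0,0,0,-1],[0.31,0.095,0,0,0,0,-1],[0.31,0.095,0,0,0,0,-1]]'
python3 -m pendant '[[0.31,0.095,0,0,0,0,-1],[0.31,0.095,0,0,0,0,-1],[0,0,0,0,0,0,-1],[0,0,0,0,0,0,-1]]'
python3 -c "
from h import *
crop('wrist','j1',0,0,560,420,1.4)
crop('scene','j2',140,120,280,160,2.8)"
```

```text
B' near [-0.0002  0.0829]
B' hole [-0.0002  0.0975]
O far [-0.0004  0.0348]
O hole [-0.0005  0.0201]
O near [-0.0005  0.0063]
time_s: 36.73
ee_pos: [0.566, -0.2193, 0.3004]
eef_rot: [-3.14, -0.001, 1.786]
force: [0.3, -0.2, 0.5]
grip_width: 0.0938
time_s: 37.57
ee_pos: [0.5992, 0.1699, 0.3003]
eef_rot: [-3.14, -0.0, 1.778]
force: [1.4, -0.6, 1.1]
grip_width: 0.0941
time_s: 37.9
ee_pos: [0.6058, 0.2471, 0.2996]
eef_rot: [-3.14, 0.0, 1.781]
force: [-0.4, -0.9, -0.6]
grip_width: 0.0945
```

View pics/j1.png

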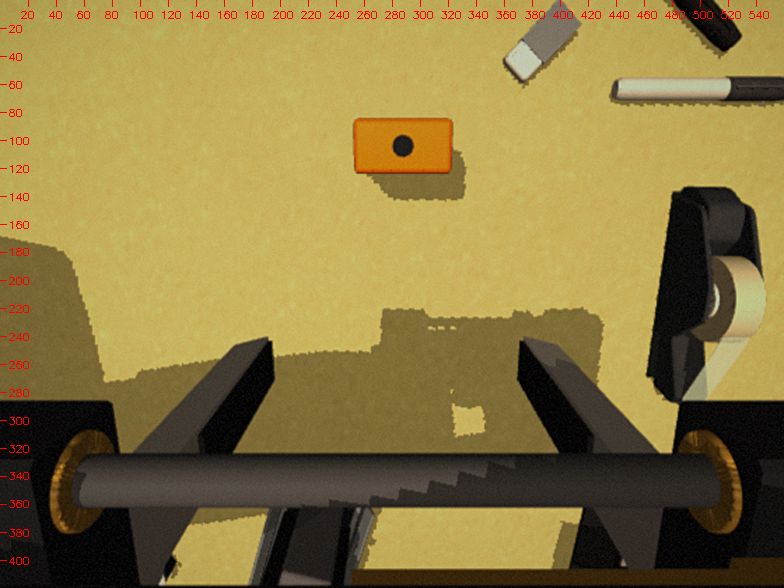

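View pics/j2.png

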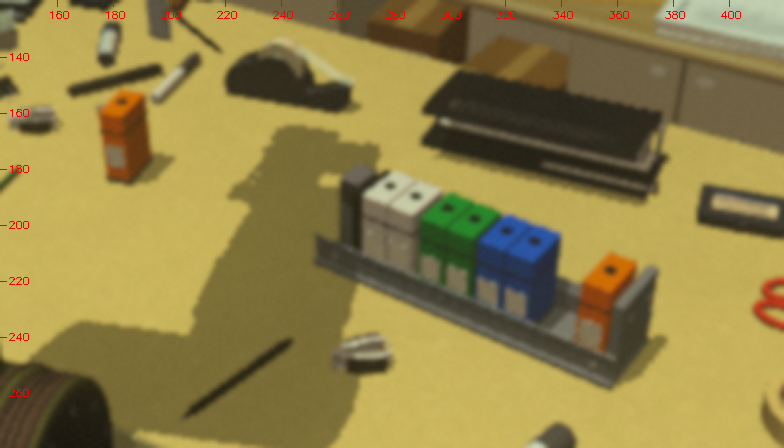

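```bash
python3 - <<'E'
from h import *
c=imaging.camera("wrist")
b=box(c,[(354,118),(451,118),(451,173),(354,173)]); print(wc(c,403,146,.09)); plan(b[0],.1366,b[1])
E
```

```text
centre [0.5922 0.3274] long yaw 11.9 sides [0.0297 0.0538 0.0297 0.0553]
[0.59244665 0.32737047 0.09      ]
t=38.05 pos [0.6065 0.244  0.3006] yaw 101.9 F [0.2 0.4 0.1] w 0.0938
 turn total 0.002 (0.0 rows)  shift total after turn [0.705 0.026 1.367]  (4.5 rows)
```

```bash
python3 -m pendant '[[0.235,0.01,0.05,0,0,0,-1],[0.235,0.01,0.1,0,0,0,-1],[0.235,0.006,0.1,0,0,0,-1],[0,0,0.25,0,0,0,-1],[0,0,0.28,0,0,0,-1],[0,0,0.25,0,0,0,-1],[0,0,0.2,0,0,0,-1],[0,0,0.11,0,0,0,-1],[0,0,0.025,0,0,0,-1],[0,0,0,0,0,0,-1]]' 25
python3 -m pendant '[[0,0,0,0,0,0,0.4],[0,0,0,0,0,0,0.4],[0,0,0,0,0,0,0.4],[0,0,0,0,0,0,0.4],[0,0,0,0,0,0,0.4],[0,0,0,0,0,0,0.4],[0,0,0,0,0,0,0.4],[0,0,0,0,0,0,0.4]]' 25
python3 -m pendant '[[0,0,-0.15,0,0,0,0.4],[0,0,-0.3,0,0,0,0.4],[0,0,-0.33,0,0,0,0.4],[0,0,-0.35,0,0,0,0.4],[0,0,0,0,0,0.18,0.4],[0,0,0,0,0,0.18,0.4],[0,0,0,0,0,0.19,0.4],[0,0,0,0,0,0,0.4],[0,0,0,0,0,0,0.4]]' 25
python3 -c "
from h import *
plan(rs(.058),.272,YAW)"
```

```text
time_s: 38.88
ee_pos: [0.5923, 0.3275, 0.1373]
eef_rot: [-3.141, 0.0, 1.78]
force: [-0.0, 0.1, 0.7]
grip_width: 0.0942
time_s: 39.55
ee_pos: [0.5921, 0.3283, 0.1374]
eef_rot: [3.141, -0.0, 1.781]
force: [-0.7, 0.4, 3.0]
grip_width: 0.0561
time_s: 40.3
ee_pos: [0.5919, 0.3282, 0.2719]
eef_rot: [-3.141, 0.0, 1.496]
force: [-0.0, -0.3, -2.6]
grip_width: 0.0561
t=40.30 pos [0.5919 0.3282 0.2719] yaw 85.7 F [-0.  -0.3 -2.6] w 0.0561
 turn total 0.010 (0.0 rows)  shift total after turn [-4.487  0.149 -0.   ]  (13.2 rows)
```

```bash
python3 -m pendant '[[-0.15,0.01,0,0,0,0.01,0.4],[-0.29,0.01,0,0,0,0,0.4],[-0.32,0.01,0,0,0,0,0.4],[-0.32,0.01,0,0,0,0,0.4],[-0.32,0.01,0,0,0,0,0.4],[-0.32,0.01,0,0,0,0,0.4],[-0.32,0.01,0,0,0,0,0.4],[-0.32,0.01,0,0,0,0,0.4],[-0.32,0.01,0,0,0,0,0.4],[-0.32,0.01,0,0,0,0,0.4]]'
python3 -m pendant '[[-0.32,0.01,0,0,0,0,0.4],[-0.32,0.01,0,0,0,0,0.4],[-0.32,0.01,0,0,0,0,0.4],[-0.28,0.01,0,0,0,0,0.4],[-0.18,0.01,0,0,0,0,0.4],[-0.067,0,0,0,0,0,0.4],[0,0,0,0,0,0,0.4],[0,0,0,0,0,0,0.4],[0,0,0,0,0,0,0.4]]'
python3 -c "
from h import *
c=crop('wrist','j3',0,0,560,420,1.4)
plan(rs(.058),.1465,YAW)"
```

```text
time_s: 41.13
ee_pos: [0.5737, -0.0333, 0.2724]
eef_rot: [-3.141, 0.0, 1.492]
force: [0.6, 0.5, -2.0]
grip_width: 0.0557
time_s: 41.88
ee_pos: [0.5656, -0.2085, 0.2724]
eef_rot: [-3.141, -0.0, 1.49]
force: [0.3, 0.7, -2.1]
grip_width: 0.0556
t=41.93 pos [ 0.5656 -0.2084  0.2725] yaw 85.4 F [-0.1 -0.3 -1.7] w 0.0557
 turn total -0.001 (0.0 rows)  shift total after turn [-0.012  0.008  1.05 ]  (3.1 rows)
```

View pics/j3.png

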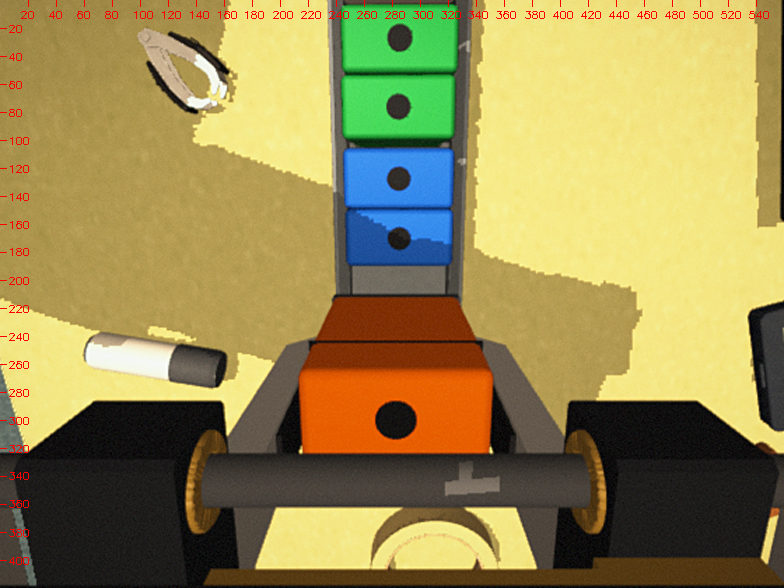

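```bash
python3 -m pendant '[[-0.012,0.008,0.15,0,0,0,0.4],[0,0,0.22,0,0,0,0.4],[0,0,0.22,0,0,0,0.4],[0,0,0.17,0,0,0,0.4],[0,0,0.13,0,0,0,0.4],[0,0,0.09,0,0,0,0.4],[0,0,0.05,0,0,0,0.4],[0,0,0.012,0,0,0,0.4],[0,0,0,0,0,0,0.4],[0,0,0,0,0,0,0.4]]'
python3 -c "
from h import *
plan(rs(.058),.1453,YAW)"
```

```text
time_s: 42.77
ee_pos: [0.5666, -0.2114, 0.1484]
eef_rot: [3.14, 0.0, 1.488]
force: [-0.3, -1.0, -2.8]
grip_width: 0.0559
t=42.77 pos [ 0.5666 -0.2114  0.1484] yaw 85.3 F [-0.3 -1.  -2.8] w 0.0559
 turn total -0.005 (0.0 rows)  shift total after turn [ 0.011 -0.002  0.026]  (0.1 rows)
```

```bash
python3 -m pendant '[[0,0,0.01,0,0,0,0.4],[0,0,0.01,0,0,0,0.4],[0,0,0.008,0,0,0,0.4],[0,0,0,0,0,0,0.4],[0,0,0,0,0,0,-1],[0,0,0,0,0,0,-1],[0,0,0,0,0,0,-1],[0,0,-0.1,0,0,0,-1]]'
python3 -m pendant '[[0,0,-0.3,0,0,0,-1],[0,0,-0.33,0,0,0,-1],[0,0,-0.33,0,0,0,-1],[0,0,-0.33,0,0,0,-1],[0,0,0,0,0,0,-1],[0,0,0,0,0,0,-1]]'
python3 -c "
from h import *
c=crop('wrist','k1',0,0,560,420,1.4)
plan(rs(.278+.021),.164,YAW)"
```

```text
time_s: 43.43
ee_pos: [0.5655, -0.2111, 0.1544]
eef_rot: [-3.138, -0.001, 1.488]
force: [0.1, 0.4, -0.4]
grip_width: 0.0792
time_s: 43.93
ee_pos: [0.5664, -0.2115, 0.314]
eef_rot: [3.137, 0.002, 1.488]
force: [-0.7, 0.0, -1.8]
grip_width: 0.0939
t=43.98 pos [ 0.5661 -0.2113  0.3117] yaw 85.2 F [ 0.3  0.1 -0.8] w 0.0941
 turn total -0.005 (0.0 rows)  shift total after turn [2.02  0.003 1.231]  (7.0 rows)
```

View pics/k1.png

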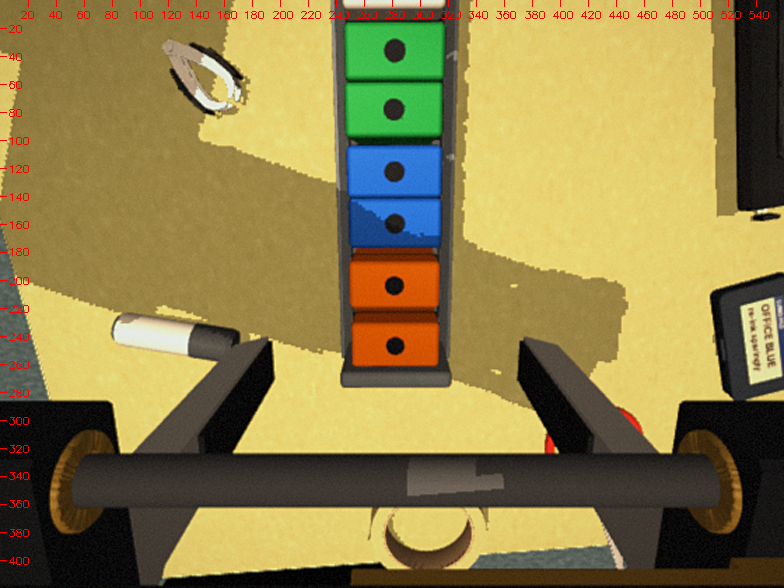

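```bash
python3 -m pendant '[[0.29,0,0.03,0,0,0,-1],[0.29,0,0.05,0,0,0,-1],[0.29,0,0.05,0,0,0,-1],[0.29,0,0.05,0,0,0,-1],[0.29,0,0.05,0,0,0,-1],[0.29,0,0.05,0,0,0,-1],[0.28,0,0.05,0,0,0,-1],[0,0,0,0,0,0,-1],[0,0,0,0,0,0,-1],[0,0,0,0,0,0,-1]]'
python3 -c "
from h import *
c=crop('wrist','k2',0,0,560,420,1.4)
print(inv(w(c,280,210,.1)))
plan(rs(.278+.021),.164,YAW)"
```

```text
time_s: 44.82
ee_pos: [0.5861, 0.0298, 0.2704]
eef_rot: [-3.14, 0.0, 1.488]
force: [1.0, -0.4, 0.4]
grip_width: 0.0939
[-0.00190562  0.30619291]
t=44.87 pos [0.5862 0.0293 0.2707] yaw 85.2 F [ 0.  -0.7  0.8] w 0.0941
 turn total -0.007 (0.0 rows)  shift total after turn [ 0.008 -0.004  0.889]  (2.6 rows)
```

View pics/k2.png

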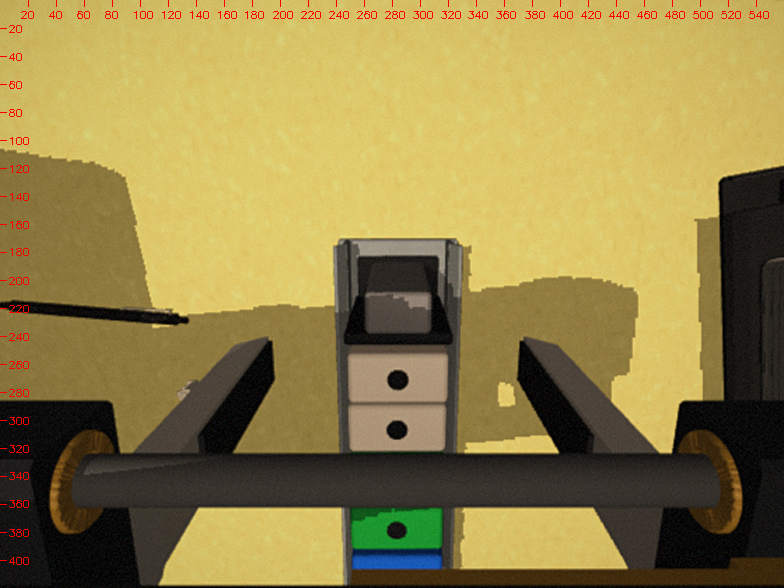

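```bash
python3 -m pendant '[[0,-0.004,0.2,0,0,0,-1],[0,0,0.25,0,0,0,-1],[0,0,0.2,0,0,0,-1],[0,0,0.15,0,0,0,-1],[0,0,0.09,0,0,0,-1],[0,0,0,0,0,0,0.7],[0,0,0,0,0,0,0.7],[0,0,0,0,0,0,0.7],[0,0,0,0,0,0,0.7],[0,0,0,0,0,0,0.7]]' 25
python3 -m pendant '[[0,0,0,0,0,0,0.7],[0,0,0,0,0,0,0.7],[0,0,0,0,0,0,0.7],[0,0,0,0,0,0,0.7],[0,0,0,0,0,0,0.7],[0,0,0,0,0,0,0.7],[0,0,0,0,0,0,0.7],[0,0,0,0,0,0,0.7]]' 25
python3 -c "
from h import *
plan(rs(.240+.021),.164,YAW)"
```

```text
time_s: 45.7
ee_pos: [0.5862, 0.0302, 0.1655]
eef_rot: [3.14, -0.0, 1.488]
force: [0.3, -0.8, -0.5]
grip_width: 0.0645
time_s: 46.37
ee_pos: [0.5867, 0.0301, 0.1646]
eef_rot: [3.139, -0.0, 1.488]
force: [10.1, -0.2, -3.8]
grip_width: 0.0361
t=46.37 pos [0.5867 0.0301 0.1646] yaw 85.2 F [10.1 -0.2 -3.8] w 0.0361
 turn total -0.005 (0.0 rows)  shift total after turn [-0.316 -0.007  0.005]  (0.9 rows)
```

```bash
python3 -m pendant '[[-0.02,0.005,0,0,0,0,0.7],[-0.025,0.005,0,0,0,0,0.7],[-0.03,0,0,0,0,0,0.7],[-0.03,0,0,0,0,0,0.7],[-0.03,0,0,0,0,0,0.7],[-0.03,0,0,0,0,0,0.7],[-0.03,0,0,0,0,0,0.7],[-0.025,0,0,0,0,0,0.7],[-0.02,0,0,0,0,0,0.7],[0,0,0,0,0,0,0.7]]'
python3 -m pendant '[[-0.01,0,0,0,0,0,0.7],[-0.01,0,0,0,0,0,0.7],[-0.01,0,0,0,0,0,0.7],[0,0,0,0,0,0,0.7]]'
python3 -c "
from h import *
plan(rs(.240+.021),.164,YAW)"
```

```text
time_s: 47.2
ee_pos: [0.5847, 0.0017, 0.1646]
eef_rot: [3.141, -0.001, 1.488]
force: [2.5, 6.1, 0.7]
grip_width: 0.0358
time_s: 47.53
ee_pos: [0.5844, -0.0016, 0.1646]
eef_rot: [3.141, -0.002, 1.488]
force: [2.6, 9.8, 1.3]
grip_width: 0.0358
t=47.53 pos [ 0.5844 -0.0016  0.1646] yaw 85.2 F [2.6 9.8 1.3] w 0.0358
 turn total -0.005 (0.0 rows)  shift total after turn [-0.052 -0.01   0.005]  (0.2 rows)
```

```bash
python3 -m pendant '[[-0.01,0,0,0,0,0,0.7],[-0.01,0,0,0,0,0,0.7],[-0.01,0,0,0,0,0,0.7],[0,0,0,0,0,0,0.7]]'
python3 -c "
from h import *
c=crop('scene','k3',240,160,150,100,5.2)
plan(rs(.240+.021),.164,YAW)"
```

```text
time_s: 47.87
ee_pos: [0.5842, -0.005, 0.1646]
eef_rot: [3.141, -0.002, 1.488]
force: [2.9, 11.0, 0.9]
grip_width: 0.0362
t=47.92 pos [ 0.5842 -0.005   0.1646] yaw 85.3 F [ 2.6 10.   1.7] w 0.0356
 turn total -0.005 (0.0 rows)  shift total after turn [-0.023 -0.01   0.005]  (0.1 rows)
```

View pics/k3.png

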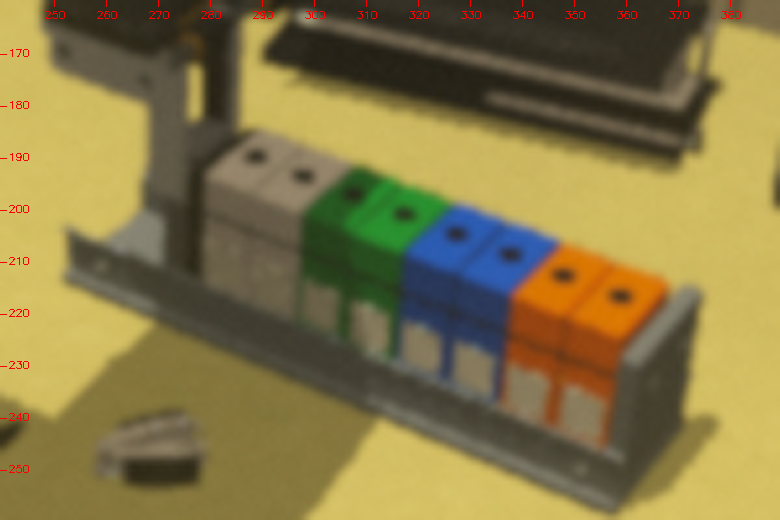

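```bash
for i in 1; do :; done; python3 -m pendant '[[-0.008,0,0,0,0,0,0.7],[-0.008,0,0,0,0,0,0.7],[0,0,0,0,0,0,0.7]]'
python3 -m pendant '[[-0.008,0,0,0,0,0,0.7],[0,0,0,0,0,0,0.7],[0,0,0,0,0,0,0.7]]'
python3 -m pendant '[[-0.008,0,0,0,0,0,0.7],[0,0,0,0,0,0,0.7],[0,0,0,0,0,0,0.7]]'
```

```text
time_s: 48.17
ee_pos: [0.584, -0.0068, 0.1645]
eef_rot: [3.141, -0.002, 1.488]
force: [2.5, 10.1, 1.6]
grip_width: 0.0357
time_s: 48.42
ee_pos: [0.584, -0.0071, 0.1646]
eef_rot: [3.141, -0.003, 1.488]
force: [3.8, 16.3, 1.3]
grip_width: 0.0358
time_s: 48.67
ee_pos: [0.584, -0.0074, 0.1646]
eef_rot: [3.141, -0.004, 1.489]
force: [3.8, 21.4, 1.3]
grip_width: 0.0356
```

```bash
python3 -m pendant '[[0,0,0,0,0,0,-1],[0,0,0,0,0,0,-1],[0,0,0,0,0,0,-1],[0,0,0,0,0,0,-1],[0,0,0,0,0,0,-1],[0,0,-0.1,0,0,0,-1],[0,0,-0.3,0,0,0,-1],[0,0,-0.33,0,0,0,-1],[0,0,-0.33,0,0,0,-1],[0,0,-0.2,0,0,0,-1]]'
python3 -m pendant '[[-0.3,0,0,0,0,0,-1],[-0.3,0,0,0,0,0,-1],[-0.3,0,0,0,0,0,-1],[-0.3,0,0,0,0,0,-1],[0,0,0,0,0,0,-1],[0,0,0,0,0,0,-1]]'
python3 -c "
from h import *
crop('wrist','l1',0,0,560,420,1.4)
crop('scene','l2',240,160,150,100,5.2)
plan(None)"
```

```text
time_s: 49.5
ee_pos: [0.5838, -0.0097, 0.3211]
eef_rot: [3.137, 0.0, 1.488]
force: [-0.3, 0.7, -0.2]
grip_width: 0.0937
time_s: 50.0
ee_pos: [0.5714, -0.1547, 0.3163]
eef_rot: [3.141, 0.0, 1.485]
force: [-0.0, 1.0, 0.3]
grip_width: 0.0943
t=50.10 pos [ 0.5717 -0.1526  0.3162] yaw 85.2 F [0.7 0.2 0.8] w 0.0934
 turn total -0.000 (0.0 rows)  shift total after turn [ 0.  0. -0.]  (0.0 rows)
```

View pics/l1.png

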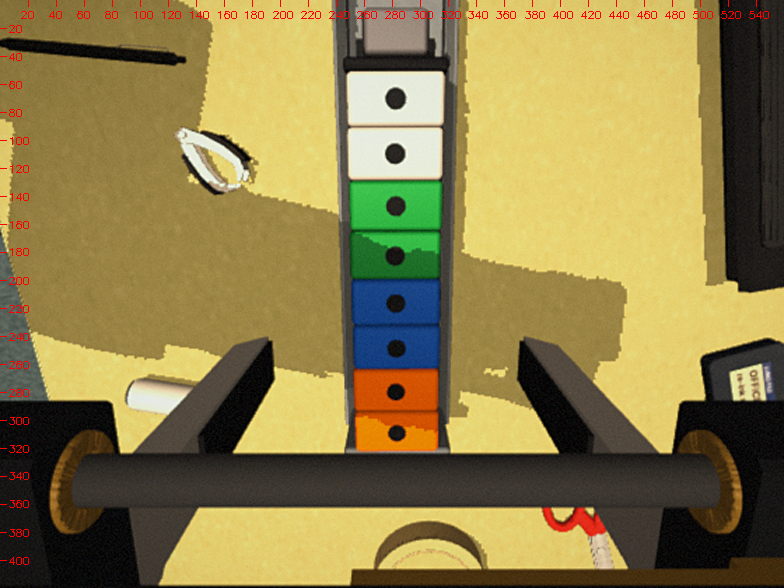

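View pics/l2.png

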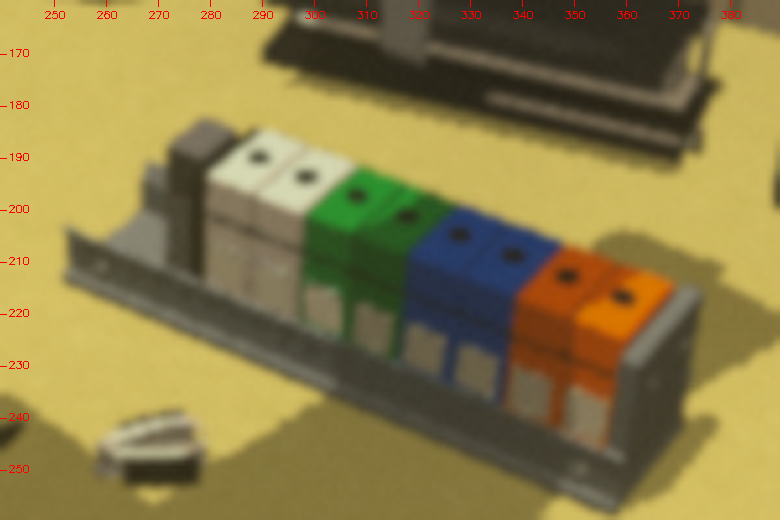

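```bash
python3 - <<'E'
from h import *
c=imaging.camera("wrist")
print([inv(wc(c,396,b,.098))[1].round(4) for b in (98,153.5,206,256.5,303,348.5,392,433.5)], "face",inv(wc(c,396,70,.094))[1].round(4))
E
```

```text
[np.float64(0.2258), np.float64(0.1957), np.float64(0.1657), np.float64(0.1353), np.float64(0.1059), np.float64(0.0758), np.float64(0.0456), np.float64(0.0155)] face 0.2412
```

```bash
python3 -c "
from station import hand_in
print(hand_in())"
```

```text
the job is handed in; nothing more can be done
None
```

The job is done and handed in at about 50 s, and the last checks showed no failures. I drew the end stop back first. Then I slid the filed boxes aside one at a time and put the white, green, blue and orange boxes from the desk each beside its own colour. Last, I pushed the stop up until the force rose from about 10 N to 21 N with almost no further movement.

- **Row and fit:** in the last pictures, all eight boxes stand upright in the order orange, orange, blue, blue, green, green, white, white from the end wall. The box centres measure 15.5, 45.6, 75.8, 105.9, 135.3, 165.7, 195.7 and 225.8 mm from the wall. The stop face measures 241 mm, where a gap-free row needs 240 mm; the difference is within the 2 mm camera calibration.
- **Knocked box:** the green box on the desk was knocked about 38 mm during the run, so I measured it again before picking it up.
- **Other things:** I did not touch the staple remover, glue stick or tape roll.

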